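# Hang the hook rail and the steel mugs

## Task

Take the wooden hook rail out of the dish stand and hang it by both its holes on the two pins of the bracket, pushed right back against the posts. Then hang every steel mug on the sill by its handle on the rail, each on a hook of its own; leave everything else where it is.

Things in the scene. Friction and masses are not known exactly. Their poses are not given: they have to be found in the camera images.
- bracket: Twin-pin bracket, fixed: steel foot 280 x 110 x 12 mm with two white posts 200 mm apart (24 mm wide, tops at z 225 mm) and a cross bar (top at z 162 mm). Origin: on the sill midway between the posts; x along the pair, z up, front towards -y. Post fronts at y -8 mm; from each, at x -100 and +100 mm, z 205 mm, an 8 mm round pin points to -y, rising at 20 degrees.
- pin1_seat (a point): Where rail hole 1 sits when the rail hangs pushed back against the posts: bracket frame (-100, -13, 205) mm. This pin, 8 mm thick, ends at (-100, -46, 219) mm.
- pin2_seat (a point): The same for rail hole 2: bracket frame (100, -13, 205) mm. This pin ends at (100, -46, 219) mm.
- rail: Hook rail: wooden board 270 mm long (x), 10 mm thick (y), 90 mm high (z), about 0.32 kg, two holes, three steel hooks on the front (-y). Origin: middle of the bottom edge, mid thickness. Starts upright in the stand, hooks to -y, free to lift straight out; take it across the middle of its top edge. It hangs on the bracket with its x, y along the bracket's x, y.
- hole1 (a point): Centre of the 16 mm round through hole at rail (-100, 0, 60) mm; belongs on pin 1 (bracket x -100 mm).
- hole2 (a point): Centre of the 16 mm round through hole at rail (100, 0, 60) mm; belongs on pin 2 (bracket x +100 mm).
- hook1 (a point): Lowest point of a hook of 7 mm bar: rail (-110, -75, 20) mm, bar centre. A hung mug swings down under its hook, reaching 50 mm to either side along the rail and 105 mm below the hook; an upright mug, its body beside the hook, comes in best while the next hook on that side is empty. The hook leaves the board at z 27 mm, falls slightly to this point, then turns up to its tip at y -88, z 38 mm.
- hook2 (a point): Lowest point of a hook of 7 mm bar: rail (0, -75, 20) mm, bar centre. A hung mug swings down under its hook, reaching 50 mm to either side along the rail and 105 mm below the hook; an upright mug, its body beside the hook, comes in best while the next hook on that side is empty. Same shape as hook1.
- hook3 (a point): Lowest point of a hook of 7 mm bar: rail (110, -75, 20) mm, bar centre. A hung mug swings down under its hook, reaching 50 mm to either side along the rail and 105 mm below the hook; an upright mug, its body beside the hook, comes in best while the next hook on that side is empty. Same shape as hook1.
- mug1: Small steel mug, 56 mm across, 90 mm tall, upright, about 0.14 kg, may be absent. Origin: centre of underside, z up. Handle: square loop of 8 mm bar on the +x side, in the x-z plane, its bar's centre line 60 mm from the axis, at heights 20 to 72 mm; opening 28 to 56 mm from the axis, heights 24 to 68 mm. At the start the handle points to world +x within 0.8 rad.
- loop1 (a point): Middle of the handle opening of mug1: mug frame (44, 0, 46) mm.
- mug2: Small steel mug, 56 mm across, 90 mm tall, upright, about 0.14 kg, may be absent. Origin: centre of underside, z up. Handle: square loop of 8 mm bar on the +x side, in the x-z plane, its bar's centre line 60 mm from the axis, at heights 20 to 72 mm; opening 28 to 56 mm from the axis, heights 24 to 68 mm. At the start the handle points to world +x within 0.8 rad.
- loop2 (a point): Middle of the handle opening of mug2: mug frame (44, 0, 46) mm.
- mug3: Small steel mug, 56 mm across, 90 mm tall, upright, about 0.14 kg, may be absent. Origin: centre of underside, z up. Handle: square loop of 8 mm bar on the +x side, in the x-z plane, its bar's centre line 60 mm from the axis, at heights 20 to 72 mm; opening 28 to 56 mm from the axis, heights 24 to 68 mm. At the start the handle points to world +x within 0.8 rad.
- loop3 (a point): Middle of the handle opening of mug3: mug frame (44, 0, 46) mm.
- stand: Metal dish stand, fixed: two bars along y at x -60 and +60 mm (tops at z 30 mm), thin rods up to z 76 mm forming three slots across: at y -75 mm (the hook rail, its bottom edge at z 30 mm), y 20 and y 60 mm (a plate each). Origin: centre, on the sill.
- plate1: Steel plate, 150 mm diameter, 8 mm thick, standing on edge in the stand's slot at y 20 mm, its top 153 mm above the sill. Origin: its centre. To be left alone.
- plate2: Steel plate, 150 mm diameter, 8 mm thick, standing on edge in the stand's slot at y 60 mm, its top 153 mm above the sill. Origin: its centre. To be left alone.
- bowl: Steel bowl on the sill, 116 mm across, 50 mm high. Origin: centre of underside. To be left alone.
- cup: Blue plastic cup without handle, 68 mm across, 90 mm tall. Origin: centre of underside. To be left alone.
- bottle: Green bottle, 60 mm across, 170 mm tall, standing. Origin: centre of underside. To be left alone.
- jar: Glass jar, 72 mm across, 90 mm tall. Origin: centre of underside. To be left alone.
Mind the look-alikes: they are no part of the job. What is shaped like the mug1 but red is not meant.

How it is judged:
On the way:
1. the rail hangs by both holes on both pins, back against the posts, and has been let go (distance between hole1 and pin1_seat below 0.012 m and distance between hole2 and pin2_seat below 0.012 m and angle between the y axis of rail and the y axis of bracket, either way round below 0.15 rad and contact force between the fingers and rail below 0.05 N), for 0.3 s.
At the end, for the whole second after the job is handed in: Both rail holes within 12 mm of their pin seats, rail parallel to the bracket within 0.15 rad; each mug present hangs on the rail by its handle on its own hook (loop middle within 45 mm of the hook's lowest point, mug origin above 40 mm); all let go, the rail at rest (all of step 1 and linear speed of rail below 0.1 m/s and (distance between loop1 and hook1 below 0.045 m or distance between loop1 and hook2 below 0.045 m or distance between loop1 and hook3 below 0.045 m) and height (world z) of each of mug1, mug2, mug3 above 0.04 m and contact force between the fingers and mug1 below 0.05 N and (distance between loop2 and hook1 below 0.045 m or distance between loop2 and hook2 below 0.045 m or distance between loop2 and hook3 below 0.045 m) and contact force between the fingers and mug2 below 0.05 N and (distance between loop3 and hook1 below 0.045 m or distance between loop3 and hook2 below 0.045 m or distance between loop3 and hook3 below 0.045 m) and contact force between the fingers and mug3 below 0.05 N and distance between loop1 and loop2 above 0.06 m and distance between each of loop1, loop2 and loop3 above 0.06 m); the robot touches nothing.
It fails at once if a plate, the bowl, the cup, the bottle or the jar is moved by more than 60 mm (distance of any of plate1, plate2, bowl, cup, bottle, jar from where it was at the start of the episode above 0.06 m).
Of mug1, mug2, mug3 only 2 to 3 are there at a start; the rules pass over those that are not, and their reading is None.
At some moment in a run one of mug1, mug2, mug3 may be knocked a few centimetres aside while the robot is not near it.
It also fails if it takes over 208 s, if anything falls off the work surface, if the arm or the gripper's body presses on something with over 40 N, if the wrist force passes 120 N, or if a joint passes its speed limit or range.

## Robot

A 7-joint arm with a two-finger parallel gripper is mounted at the origin on the work surface. World frame = base frame: x ahead of the robot, y to its left, z up, the work surface at z = 0. Lengths are in m, angles in rad, forces in N, time in s.
With the tool pointing down it reaches from about 0.4 to 0.85 m from the base axis. Payload 10.4 kg.
Tool frame: the origin (TCP) lies at the very end of the fingers, on their centre line; the grasp point (between the pads) lies 19 mm behind it; z points along the fingers, y is the direction in which the jaws open and shut (so a half turn about z gives the same grasp; the last joint's range is limited). The gripper opens to 87 mm and grips with 3 to 60 N. Pads are 19 mm wide; open, the fingers measure 117 mm over their backs; the gripper's body (75 mm by 190 mm) begins 51 mm behind the grasp point.
Start: joints at [1.289, 0.332, -0.065, 1.46, 0.022, 1.35, -0.088], TCP at [0.16, -0.604, 0.223] pointing down, gripper open.
Joint ranges: [-2.6, 2.6], [-0.5, 2.12], [-1.47, 1.34], [0.16, 2.42], [-1.27, 4.41], [0.06, 2.06], [-2.6, 2.6]. Speed limits (rad/s): [2.22, 2.22, 2.79, 2.79, 3.14, 3.14, 3.14].

## Interface

Orientations are given as a unit quaternion [x, y, z, w].
In Python, from bench import read_state, imaging, r gives the robot as it stands. The module is installed in compiled form; this text tells all that it offers.
- The arm moves only by the tool move_arm, never from a script. Its argument "series" is a list of rows, each a list of 4 numbers: the shift along the tool's x, y, z in m, then the turn about the tool's z in rad. In form: [[x, y, z, roll], ...]. A call has 1 to 20 rows; each row is the pose to reach, as a shift and turn from the pose commanded when the call began, along the tool's axes at that moment; what a row does not reach only later rows make up. A row lasts 1/10 s, in which the tool goes at most 50 mm and 8.59 degrees, less where a joint would pass 70% of its speed; a pose out of reach is approached as far as the arm can. A call with a gripper value outside its range is refused whole. "claw" is the gripper's target within -1 to 1 (fully open at 1, half-way at 0, shut at -1), set as the call begins (left out, the last holds). The fingers move at their own pace and stop on an object; "newtons" is the grip in N (left out, the last holds). Time passes only in rows, so rows that repeat a pose let the fingers close. It gives the time, the measured TCP pose, the force and the opening at its end, in the units of the state.
- read_state(): the state, without advancing time (a new reading comes with each control period).
- imaging.camera(name): name is "side" or "top" or "wrist"; returns (picture, depth): 420x560x3 uint8, red, green, blue; 420x560 float32, m along the optical axis (not along the pixel's ray), 0 where there is no reading.
- imaging.get_calibration(name): a dict with "camera_matrix" (3x3 intrinsics, pixels), "R" (3x3) and "t" (3): a world point X has camera coordinates R X + t. Camera axes: x right, y down, z forward; pixel columns grow to the right and rows downward; lengths in m; the calibration is good to about 2 mm. A picture is of the moment at which its call begins: read the wrist's pose just before it. get_calibration takes no time and is no camera call; for the wrist camera it gives the pose at the moment of the call.
- r.close_job(): hands the job in, once; it reports no verdict.
The state is a dict: "time": time; "joint_positions": joint angles; "joint_vel": joint speeds; "joint_torque": joint torques, N m; "ee_pos": TCP position; "eef_rot": TCP orientation; "ft_force": force on the tool from outside, world axes, zero at the start; "torque": the same for the moment, N m; "width": finger opening in m.
Only numpy, scipy, OpenCV 4.12 (cv2) and the standard library are available. Lean on these libraries where they do the work, as an engineer would, in place of code of your own. Each camera call takes 0.05 s, during which the arm holds its last target.

## Working session

There is one attempt and no reset: what is moved stays moved. The work goes in short steps, Python scripts to look and compute and a tool call to move; the robot and the scene stay as the last step left them, time stands still between calls to the robot, and variables do not carry over. Pictures are saved under pics/ and viewed, and the job is handed in when it is done.

Besides the shell and the picture viewer there is one more tool, called after "Call:" as name([rows], argument=value, ...), one row to a line, values as JSON. move_arm: Moves the arm, as the interface text tells. Its arguments: {"type":"object","properties":{"series":{"type":"array","items":{"type":"array","items":{"type":"number"}}},"claw":{"type":"number"},"newtons":{"type":"number"}},"required":["series"]}

```bash
ls; mkdir -p pics; python3 - <<'E'
from bench import read_state, imaging, r
import cv2,numpy as np
print(read_state())
for n in ["side","top","wrist"]:
    c=imaging.get_calibration(n);print(n,c)
    p,d=imaging.camera(n);cv2.imwrite(f"pics/{n}0.png",p[:,:,::-1]);np.save(f"{n}0.npy",d)
E
```

```text
pics
{'time': 0.0, 'joint_positions': array([ 1.28938425,  0.33287618, -0.0646924 ,  1.46095275,  0.02163495,
        1.34991054, -0.08850739]), 'joint_vel': array([-0.00179472, -0.0006662 ,  0.00071211,  0.00071378, -0.00091663,
       -0.00117511, -0.00075397]), 'joint_torque': array([-1.20013451e-04, -6.23264551e+01,  2.46679096e-02, -3.89889550e+01,
       -6.14378066e-02,  3.98623093e-02,  1.38154951e-04]), 'ee_pos': array([ 0.15983382, -0.603807  ,  0.22174579]), 'eef_rot': array([ 9.91637530e-01,  1.29052248e-01, -1.45262523e-04, -7.10498169e-04]), 'ft_force': array([-0.31255411,  0.11534781, -0.11000964]), 'torque': array([-0.06385548,  0.02306223,  0.07841788]), 'width': 0.08700626309780068}
side {'camera_matrix': array([[382.39625307,   0.        , 278.64850402],
       [  0.        , 382.39625307, 204.04712715],
       [  0.        ,   0.        ,   1.        ]]), 'R': array([[ 0.8529584 , -0.52195847,  0.0046188 ],
       [-0.38737695, -0.63891329, -0.6646269 ],
       [ 0.34985865,  0.56510988, -0.74716113]]), 't': array([-0.4962776 ,  0.28348339,  0.88732983])}
top {'camera_matrix': array([[472.21762825,   0.        , 277.09450559],
       [  0.        , 472.21762825, 214.88103766],
       [  0.        ,   0.        ,   1.        ]]), 'R': array([[-0.0239624 , -0.99961993,  0.01363113],
       [-0.98918081,  0.02173377, -0.14508263],
       [ 0.14473123, -0.01696018, -0.98932564]]), 't': array([-0.02664301,  0.57385967,  1.154867  ])}
wrist {'camera_matrix': array([[300.58210966,   0.        , 275.67574334],
       [  0.        , 300.58210966, 208.34296648],
       [  0.        ,   0.        ,   1.        ]]), 'R': array([[ 0.2564874 , -0.96654658, -0.00139037],
       [-0.93198485, -0.24769666,  0.26467076],
       [-0.25616101, -0.06658891, -0.96433783]]), 't': array([-0.62430842, -0.03402381,  0.39037143])}
```

View pics/side0.png

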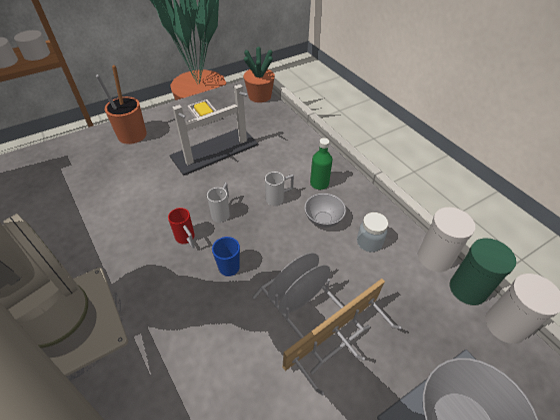

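View pics/top0.png

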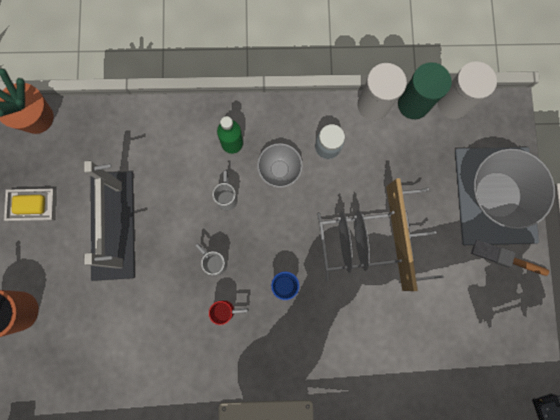

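View pics/wrist0.png

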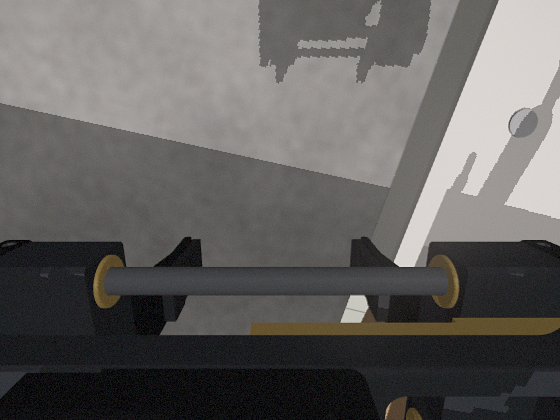

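The side view shows the bracket at (215,130), two steel mugs at (218,205) and (275,188), a red mug at (181,226), the rail at (335,325) and the plates beside it. In the top view the rail is at (402,235), the bracket posts at (90,165) and (90,258), the steel mugs at (223,193) and (212,263), and the red look-alike at (221,312).

```bash
cat > h.py <<'E'
import numpy as np,cv2
from bench import read_state, imaging, r
def cloud(n,save=None):
    c=imaging.get_calibration(n)
    p,d=imaging.camera(n)
    if save: cv2.imwrite(f"pics/{save}.png",p[:,:,::-1])
    return p,d,pts(d,c),c
def pts(d,c):
    K=c["camera_matrix"];h,w=d.shape
    u,v=np.meshgrid(np.arange(w),np.arange(h))
    X=np.stack([(u-K[0,2])/K[0,0]*d,(v-K[1,2])/K[1,1]*d,d],-1)
    W=(X-c["t"])@c["R"]; W[d<=0]=np.nan
    return W
def rect(xy):
    return cv2.minAreaRect((xy*1000).astype(np.float32))
E
python3 - <<'E'
from h import *
for n in ["top","side"]:
    p,d,W,c=cloud(n); hsv=cv2.cvtColor(p,cv2.COLOR_RGB2HSV).astype(int); H,S,V=[hsv[...,i] for i in range(3)]
    x,y,z=W[...,0],W[...,1],W[...,2]
    fl=(abs(x-0.3)<.05)&(abs(y-.0)<.05);print(n,'floor z',np.nanmedian(z[fl]))
    br=(S>90)&(H<25)&(H>8)&(abs(x-.55)<.3)&(y<0)&(y>-.5)&(z>0.03)
    Pt=W[br&(z>np.nanpercentile(z[br],90)-.015)]
    print('rail',br.sum(),np.nanpercentile(z[br],[1,50,90,99]),rect(Pt[:,:2]),np.median(Pt,0), 'all',rect(W[br][:,:2]))
    bk=(y>.2)&(y<.7)&(x>.3)&(x<.85)&(z>.19)&(z<.24)&(S<60)&(V>100)
    m,l,st,ce=cv2.connectedComponentsWithStats(bk.astype(np.uint8))
    for i in range(1,m):
        if st[i,4]>15:
            q=W[l==i]; print('br',st[i],q.min(0),q.max(0),np.median(q,0))
    st_=(S<60)&(z>.06)&(z<.1)&(x>.2)&(x<.8)&(y>-.1)&(y<.35)
    m,l,st,ce=cv2.connectedComponentsWithStats(st_.astype(np.uint8))
    for i in range(1,m):
        if st[i,4]>15:
            q=W[l==i]; print('mug?',st[i],ce[i],q.min(0),q.max(0),np.median(q,0))
E
```

```text
top floor z -0.0005057554127195215
rail 1508 [0.03339444 0.09226557 0.11987923 0.12282307] ((510.9935607910156, -343.049560546875), (266.9308776855469, 11.81723690032959), 5.070141315460205) [ 0.50700982 -0.34165766  0.11808812] all ((510.8629455566406, -341.79925537109375), (266.9568786621094, 13.755914688110352), 5.709474086761475)
br [ 85 161  11  15  96] [0.65014302 0.36274839 0.19031757] [0.67471653 0.37742949 0.22874582] [0.65969591 0.37049986 0.22370818]
br [ 94 164  18   6  64] [0.65954763 0.32273767 0.20326458] [0.66825377 0.36386933 0.22480114] [0.66324394 0.34204418 0.21610222]
br [ 85 253  11  12  87] [0.45116104 0.35591432 0.19974226] [0.47410885 0.37119767 0.22950951] [0.46156461 0.36316047 0.2241368 ]
br [ 94 256  18   5  52] [0.45987795 0.316601   0.19352628] [0.46710803 0.3560259  0.22511475] [0.46328597 0.33617543 0.21455908]
mug? [213 170  23  37 222] [224.13063063 190.44594595] [0.5940826  0.06251263 0.06059537] [0.68488274 0.11682404 0.09317808] [0.63501789 0.08843809 0.08160448]
mug? [196 244  30  31 203] [209.95073892 259.1773399 ] [0.42713513 0.09010471 0.0600
[... 741 characters left out ...]
3234789  0.19124274] [0.66996451 0.36621884 0.21934333] [0.66189543 0.35553275 0.21225739]
br [172 105  13  16  85] [0.44956741 0.3125152  0.19008337] [0.47259193 0.37214534 0.225402  ] [0.45906587 0.35627798 0.21656636]
mug? [265 172  29  21 325] [275.61230769 181.35076923] [0.59234869 0.06090722 0.06002803] [0.68433964 0.1177471  0.09275405] [0.6240207  0.08659994 0.07531759]
mug? [207 183  21  27 324] [217.47222222 197.13888889] [0.4259253  0.08746801 0.0601044 ] [0.50220066 0.15996825 0.09215019] [0.45502715 0.11978361 0.07603091]
mug? [183 225   9  14  46] [187.2173913  231.54347826] [0.33455503 0.03401467 0.06179725] [0.3428385  0.07321591 0.07812243] [0.3384847  0.0522368  0.07427234]
```

```bash
python3 - <<'E'
import cv2
a=cv2.imread('pics/top0.png');
c=[a[150:290,60:270]]
cv2.imwrite('pics/c1.png',cv2.resize(a[140:340,60:310],None,fx=3.2,fy=3,interpolation=cv2.INTER_CUBIC))
cv2.imwrite('pics/c2.png',cv2.resize(a[160:320,310:470],None,fx=3.75,fy=3.75,interpolation=cv2.INTER_CUBIC))
E
```

```text
(no output)
```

View pics/c1.png

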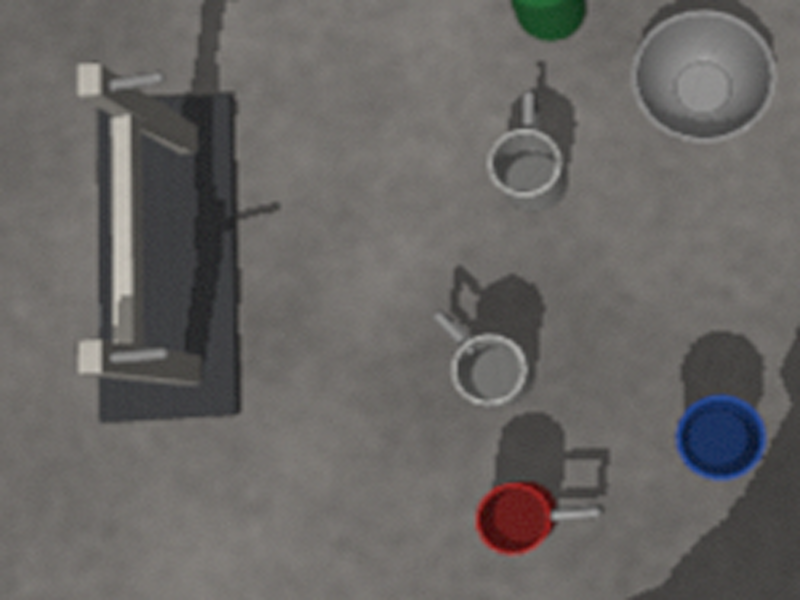

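View pics/c2.png

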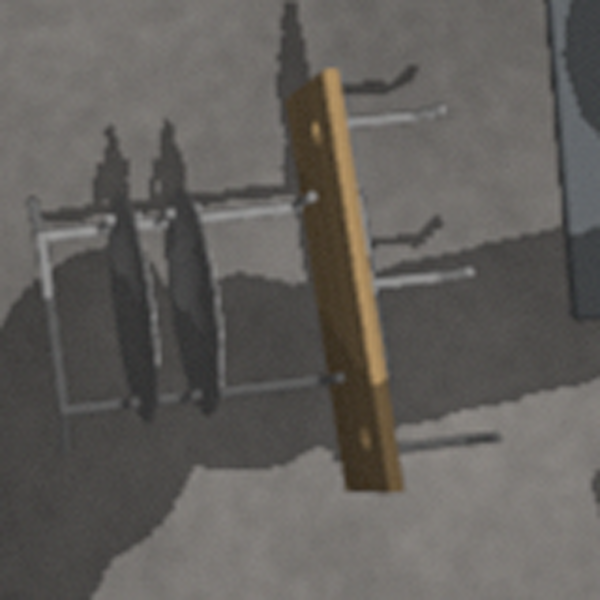

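Only two mugs match: steel ones at top-view (223,193) and (212,263). The mug at (221,312) is red, so it is the look-alike. The enlarged crops confirm this: both are grey with square handles, and the rail stands in the stand with its hooks to the right (-y).

```bash
cat >> h.py <<'E'
from scipy.spatial.transform import Rotation as Rn
def goal(p=None,yaw=None):
    s=read_state();R=Rn.from_quat(s["eef_rot"]).as_matrix()
    y0=np.arctan2(R[1,0],R[0,0])
    print('t',round(s["time"],2),'tcp',s["ee_pos"].round(4),'yaw',y0.round(4),'tilt',(R[:,2]).round(4),'F',s["ft_force"].round(2),'w',round(s["width"],4),'q',s["joint_positions"].round(2))
    if p is not None:
        print('shift',(R.T@(np.array(p)-s["ee_pos"])).round(4),'roll',None if yaw is None else round(y0-yaw,4))
E
python3 - <<'E'
from h import *
goal([.5105,-.3436,.30],.092)
E
```

```text
t 0.25 tcp [ 0.1599 -0.604   0.2222] yaw 0.2588 tilt [-2.e-04  5.e-04 -1.e+00] F [0.29 0.68 0.22] w 0.087 q [ 1.29  0.33 -0.06  1.46  0.02  1.35 -0.09]
shift [ 0.4056 -0.1621 -0.0777] roll 0.1668
```

Call:
move_arm([
  [0,0,-0.04,0],
  [0,0,-0.078,0.05],
  [0.04,-0.016,-0.078,0.1],
  [0.08,-0.032,-0.078,0.167],
  [0.12,-0.048,-0.078,0.167],
  [0.16,-0.064,-0.078,0.167],
  [0.2,-0.08,-0.078,0.167],
  [0.24,-0.096,-0.078,0.167],
  [0.28,-0.112,-0.078,0.167],
  [0.32,-0.128,-0.078,0.167],
  [0.36,-0.144,-0.078,0.167],
  [0.39,-0.156,-0.078,0.167],
  [0.4056,-0.1621,-0.078,0.167],
  [0.4056,-0.1621,-0.078,0.167],
  [0.4056,-0.1621,-0.078,0.167],
], claw=1)

```text
time: 1.75
ee_pos: [0.5096, -0.345, 0.3004]
eef_rot: [0.999, 0.045, -0.0, 0.0]
ft_force: [-0.2, 0.9, -0.3]
width: 0.0868
```

```bash
python3 - <<'E'
from h import *
goal()
p,d,W,c=cloud("wrist","w1")
hsv=cv2.cvtColor(p,cv2.COLOR_RGB2HSV).astype(int); H,S,V=[hsv[...,i] for i in range(3)]
x,y,z=W[...,0],W[...,1],W[...,2]
br=(S>90)&(H<25)&(H>8)&(abs(x-.51)<.2)&(abs(y+.34)<.06)&(z>0.03)&(z<.135)
q=W[br];print(br.sum(),np.percentile(q[:,2],[1,50,99]));t=q[q[:,2]>.112];print(rect(t[:,:2]))
E
```

```text
t 1.75 tcp [ 0.5096 -0.345   0.3004] yaw 0.0905 tilt [-8.e-04 -7.e-04 -1.e+00] F [-0.15  0.88 -0.35] w 0.0868 q [ 0.75  0.3  -0.3   1.35  0.09  1.51 -1.02]
9 [0.12042552 0.12116843 0.12191612]
((640.6992797851562, -327.4162902832031), (2.050809621810913, 7.961169719696045), 79.80655670166016)
```

View pics/w1.png

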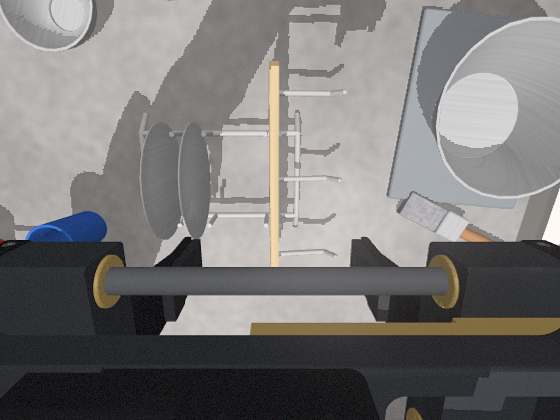

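The wrist view shows the rail upright at (275,60–265), centred between the fingers (cols 190–365), with the plates at (160,180) and (195,180). I'll re-measure it here with a relaxed colour mask.

```bash
python3 - <<'E'
from h import *
p,d,W,c=cloud("wrist")
hsv=cv2.cvtColor(p,cv2.COLOR_RGB2HSV).astype(int); H,S,V=[hsv[...,i] for i in range(3)]
x,y,z=W[...,0],W[...,1],W[...,2]
br=(S>40)&(H<28)&(H>8)&(abs(y+.34)<.06)&(z>0.112)&(z<.13)
q=W[br];print(br.sum(),np.percentile(q[:,2],[1,50,99]),rect(q[:,:2]),q.max(0))
A=np.polyfit(q[:,0]-.51,q[:,1],1);print('y at .51, slope',A)
u,v,t=None,None,None
E
```

```text
1789 [0.11857508 0.1205196  0.12223453] ((527.7647705078125, -340.84368896484375), (234.2457733154297, 9.707735061645508), 5.220042705535889) [ 0.64456942 -0.32569237  0.12295058]
y at .51, slope [ 0.09234252 -0.34294205]
```

```bash
python3 - <<'E'
from h import *
goal([.510,-.343,.094],.0923)
E
```

```text
t 1.85 tcp [ 0.5091 -0.3456  0.3006] yaw 0.0889 tilt [-6.e-04 -9.e-04 -1.e+00] F [ 0.28 -0.24  0.84] w 0.0869 q [ 0.75  0.3  -0.3   1.35  0.09  1.51 -1.02]
shift [ 0.0013 -0.0027  0.2066] roll -0.0034
```

Call:
move_arm([
  [0.001,-0.003,0.03,-0.003],
  [0.001,-0.003,0.06,-0.003],
  [0.001,-0.003,0.09,-0.003],
  [0.001,-0.003,0.12,-0.003],
  [0.001,-0.003,0.14,-0.003],
  [0.001,-0.003,0.15,-0.003],
  [0.001,-0.003,0.15,-0.003],
  [0.001,-0.003,0.15,-0.003],
])

```text
time: 2.65
ee_pos: [0.5114, -0.3414, 0.1517]
eef_rot: [0.999, 0.047, 0.001, 0.001]
ft_force: [0.2, -0.4, 0.8]
width: 0.0869
```

```bash
python3 - <<'E'
from h import *
for i in range(4):
    goal([.510,-.343,.094],.0923)
    imaging.camera("top")
E
```

```text
t 2.65 tcp [ 0.5114 -0.3414  0.1517] yaw 0.0939 tilt [ 0.0011 -0.001  -1.    ] F [ 0.19 -0.41  0.8 ] w 0.0869 q [ 0.75  0.37 -0.3   1.57  0.12  1.22 -1.05]
shift [-0.0016  0.0013  0.0577] roll 0.0016
t 2.7 tcp [ 0.5117 -0.3414  0.1521] yaw 0.0942 tilt [ 0.0018 -0.0013 -1.    ] F [-0.72  0.31  0.13] w 0.0867 q [ 0.75  0.37 -0.3   1.57  0.12  1.22 -1.05]
shift [-0.002   0.0014  0.0581] roll 0.0019
t 2.75 tcp [ 0.5119 -0.3412  0.1521] yaw 0.0944 tilt [ 0.002  -0.0013 -1.    ] F [0.73 0.3  0.21] w 0.0869 q [ 0.75  0.37 -0.3   1.57  0.12  1.22 -1.05]
shift [-0.0021  0.0015  0.0581] roll 0.0021
t 2.8 tcp [ 0.5118 -0.3411  0.152 ] yaw 0.0946 tilt [ 0.0018 -0.0013 -1.    ] F [ 0.16 -1.24 -0.13] w 0.0869 q [ 0.75  0.37 -0.3   1.57  0.12  1.22 -1.05]
shift [-0.0021  0.0016  0.058 ] roll 0.0023
```

Call:
move_arm([
  [-0.002,0.0015,0.015,0.002],
  [-0.002,0.0015,0.03,0.002],
  [-0.002,0.0015,0.045,0.002],
  [-0.002,0.0015,0.055,0.002],
  [-0.002,0.0015,0.058,0.002],
  [-0.002,0.0015,0.058,0.002],
  [-0.002,0.0015,0.058,0.002],
])

```text
time: 3.55
ee_pos: [0.5098, -0.3424, 0.093]
eef_rot: [0.999, 0.046, 0.0, 0.0]
ft_force: [0.3, -0.5, 0.8]
width: 0.0873
```

```bash
python3 - <<'E'
from h import *
goal([.510,-.343,.094],.0923)
cloud("side","s1");goal()
E
```

```text
t 3.55 tcp [ 0.5098 -0.3424  0.093 ] yaw 0.0929 tilt [ 7.e-04 -4.e-04 -1.e+00] F [ 0.25 -0.53  0.75] w 0.0873 q [ 0.75  0.43 -0.29  1.63  0.13  1.11 -1.06]
shift [ 0.0001  0.0006 -0.001 ] roll 0.0006
t 3.6 tcp [ 0.5099 -0.3425  0.0933] yaw 0.0928 tilt [ 1.e-03 -7.e-04 -1.e+00] F [-0.45  0.18 -0.12] w 0.0872 q [ 0.75  0.42 -0.29  1.63  0.13  1.11 -1.06]
```

View pics/s1.png

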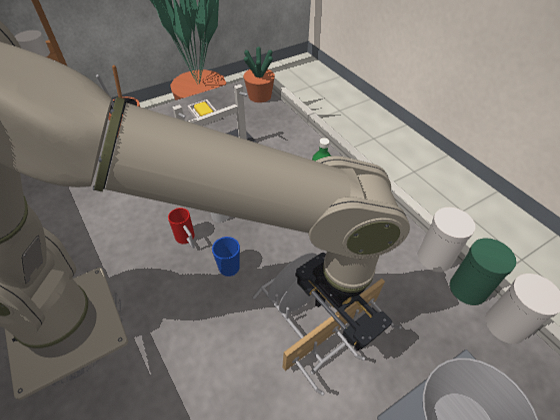

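The side view shows the gripper astride the middle of the rail at (345,310). Closing.

Call:
move_arm([
  [0,0,0,0],
  [0,0,0,0],
  [0,0,0,0],
  [0,0,0,0],
  [0,0,0,0],
  [0,0,0,0],
  [0,0,0,0],
  [0,0,0,0],
  [0,0,0,0],
  [0,0,0,0],
], claw=-1, newtons=55)

```text
time: 4.6
ee_pos: [0.5095, -0.3423, 0.0926]
eef_rot: [0.999, 0.046, 0.0, 0.0]
ft_force: [-0.2, -0.3, -0.3]
width: 0.0153
```

```bash
python3 - <<'E'
from h import *
goal()
E
```

```text
t 4.6 tcp [ 0.5095 -0.3423  0.0926] yaw 0.0928 tilt [ 1.e-04 -1.e-04 -1.e+00] F [-0.21 -0.34 -0.26] w 0.0153 q [ 0.75  0.43 -0.29  1.63  0.13  1.11 -1.06]
```

Call:
move_arm([
  [0,0,0,0],
  [0,0,0,0],
  [0,0,0,0],
  [0,0,0,0],
  [0,0,-0.01,0],
  [0,0,-0.02,0],
  [0,0,-0.03,0],
  [0,0,-0.045,0],
  [0,0,-0.06,0],
  [0,0,-0.08,0],
  [0,0,-0.1,0],
  [0,0,-0.12,0],
  [0,0,-0.14,0],
  [0,0,-0.16,0],
  [0,0,-0.18,0],
  [0,0,-0.2,0],
  [0,0,-0.21,0],
  [0,0,-0.22,0],
  [0,0,-0.22,0],
  [0,0,-0.22,0],
])

```text
time: 6.6
ee_pos: [0.5093, -0.3422, 0.3119]
eef_rot: [0.999, 0.046, -0.0, -0.0]
ft_force: [0.3, -0.5, -3.4]
width: 0.0097
```

```bash
python3 - <<'E'
from h import *
goal()
for n in ["side","wrist"]: cloud(n,n[0]+"2")
E
```

```text
t 6.6 tcp [ 0.5093 -0.3422  0.3119] yaw 0.0928 tilt [-7.e-04  4.e-04 -1.e+00] F [ 0.3  -0.47 -3.44] w 0.0097 q [ 0.75  0.3  -0.3   1.33  0.09  1.53 -1.02]
```

View pics/s2.png

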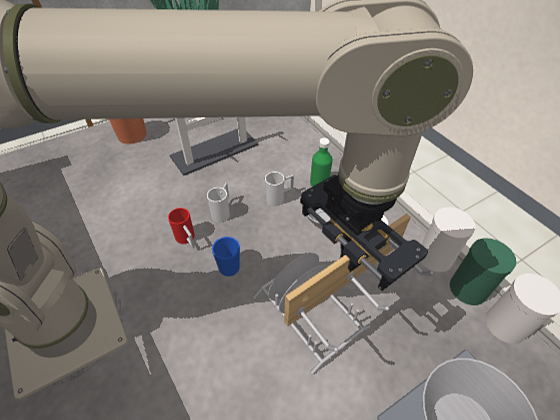

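View pics/w2.png

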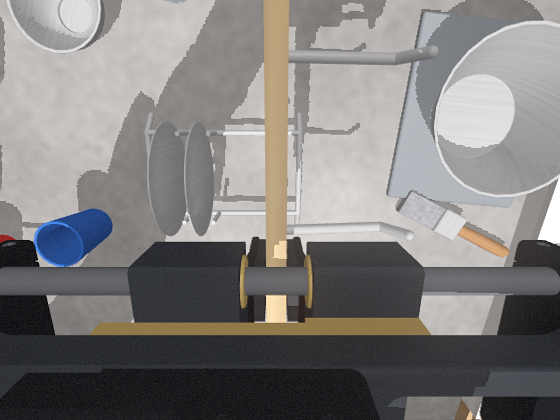

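The rail came out held level: width is 9.7 mm and the load about 3.3 N. In the side view it is above the stand at (345,270), and in the wrist view at (277,100–240). I'll carry it over to the bracket.

```bash
python3 - <<'E'
from h import *
goal([.5648,.276,.314],.035)
E
```

```text
t 6.7 tcp [ 0.5091 -0.3422  0.3115] yaw 0.0928 tilt [-1.4e-03  8.0e-04 -1.0e+00] F [-0.77 -1.17 -2.75] w 0.0096 q [ 0.75  0.3  -0.3   1.33  0.09  1.53 -1.02]
shift [ 0.1127 -0.6103 -0.0021] roll 0.0578
```

Call:
move_arm([
  [0.003,-0.015,-0.002,0],
  [0.008,-0.045,-0.002,0],
  [0.014,-0.08,-0.002,0.005],
  [0.021,-0.115,-0.002,0.01],
  [0.028,-0.15,-0.002,0.015],
  [0.034,-0.185,-0.002,0.02],
  [0.041,-0.22,-0.002,0.025],
  [0.047,-0.255,-0.002,0.03],
  [0.054,-0.29,-0.002,0.035],
  [0.06,-0.325,-0.002,0.04],
  [0.066,-0.36,-0.002,0.045],
  [0.073,-0.395,-0.002,0.05],
  [0.08,-0.43,-0.002,0.054],
  [0.086,-0.465,-0.002,0.058],
  [0.092,-0.5,-0.002,0.058],
  [0.099,-0.535,-0.002,0.058],
  [0.105,-0.57,-0.002,0.058],
  [0.11,-0.595,-0.002,0.058],
  [0.1127,-0.61,-0.002,0.058],
  [0.1127,-0.61,-0.002,0.058],
])

```text
time: 8.7
ee_pos: [0.5638, 0.2782, 0.314]
eef_rot: [1.0, 0.019, -0.001, -0.0]
ft_force: [-0.0, -1.0, -3.8]
width: 0.0097
```

```bash
python3 - <<'E'
from h import *
goal()
for n in ["side","top","wrist"]:
    p,d,W,c=cloud(n,n[0]+"3"); hsv=cv2.cvtColor(p,cv2.COLOR_RGB2HSV).astype(int); H,S,V=[hsv[...,i] for i in range(3)]
    np.savez(n+"3.npz",p=p,W=W)
    x,y,z=W[...,0],W[...,1],W[...,2]
    br=(S>50)&(H<25)&(H>8)&(abs(x-.56)<.2)&(abs(y-.28)<.05)&(z>0.2)&(z<.37)
    q=W[br];print(n,br.sum(),q.min(0),q.max(0),rect(q[:,:2]))
goal()
E
```

```text
t 8.7 tcp [0.5638 0.2782 0.314 ] yaw 0.0386 tilt [-1.3e-03  7.0e-04 -1.0e+00] F [-0.04 -1.05 -3.81] w 0.0097 q [-0.05  0.39 -0.67  1.27  0.24  1.57 -2.22]
side 2664 [0.42924815 0.23810945 0.24936202] [0.70100287 0.28828918 0.35244419] ((565.5651245117188, 266.0553283691406), (272.05743408203125, 45.87084197998047), 2.521069049835205)
top 704 [0.53996046 0.26917718 0.21609527] [0.70107763 0.32555595 0.34515074] ((619.6935424804688, 297.2007141113281), (161.29344177246094, 53.57741165161133), 2.024008274078369)
wrist 6674 [0.53700431 0.26134119 0.27951655] [0.68397144 0.28902057 0.36990342] ((610.3004760742188, 273.3489685058594), (27.5922908782959, 146.9562225341797), 87.04988861083984)
t 8.85 tcp [0.5654 0.2743 0.3145] yaw 0.0334 tilt [ 1.e-04 -1.e-03 -1.e+00] F [ 0.88  0.3  -2.84] w 0.0094 q [-0.04  0.39 -0.67  1.27  0.24  1.57 -2.22]
```

View pics/s3.png

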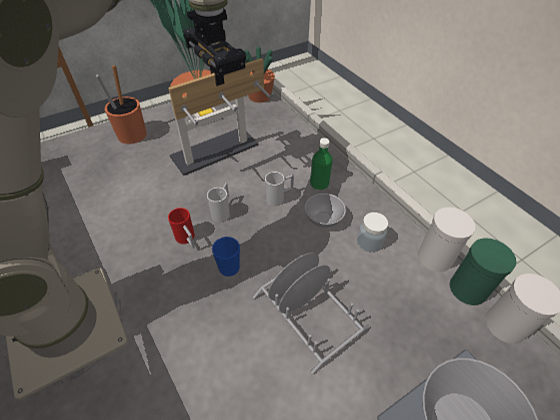

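View pics/t3.png

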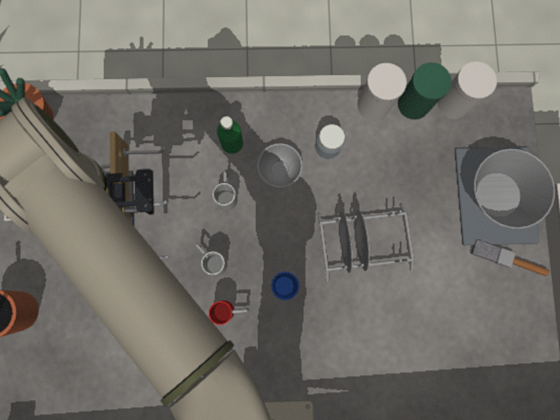

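View pics/w3.png

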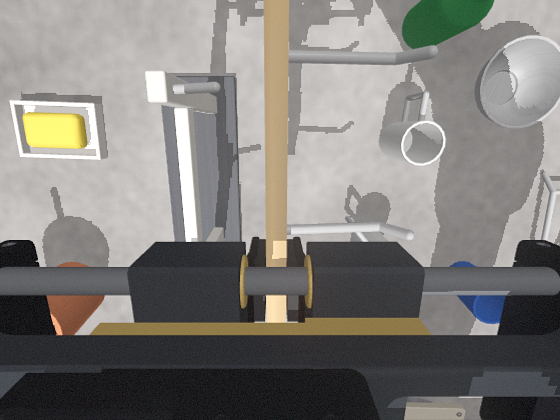

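The side view shows the rail in front of and above the bracket at (220,90). The wrist view shows post 2's top at (157,86) with its pin reaching to (217,87), and the rail at col 277. I'll refine the bracket position from this nearer view.

```bash
python3 - <<'E'
from h import *
f=np.load("wrist3.npz");W=f["W"];p=f["p"]
x,y,z=W[...,0],W[...,1],W[...,2]
reg=np.zeros(z.shape,bool);reg[60:130,135:235]=1
m=reg&(z>.217)&(z<.235)&(y>.357);q=W[m];print('post2 top',m.sum(),q.min(0),q.max(0),np.median(q,0))
m=reg&(z>.2)&(z<.235)&(y<.352)&(x>.63);q=W[m];print('pin2',m.sum(),q.min(0),q.max(0),np.median(q,0),np.polyfit(q[:,1]-.33,q[:,0],1), np.polyfit(q[:,1],q[:,2],1))
f=np.load("side3.npz");W=f["W"];p=f["p"];x,y,z=W[...,0],W[...,1],W[...,2]
m=(z>.217)&(z<.24)&(y>.355)&(y<.39)&(x>.6)&(x<.7);q=W[m];print('side post2',m.sum())
E
python3 - <<'E'
import cv2
a=cv2.imread('pics/s3.png');cv2.imwrite('pics/s3c.png',cv2.resize(a[40:180,150:290],None,fx=4,fy=4,interpolation=cv2.INTER_CUBIC))
E
```

```text
post2 top 761 [0.65036332 0.36367712 0.21712225] [0.67484556 0.37976071 0.22786   ] [0.66239394 0.37069507 0.22522178]
pin2 347 [0.65949606 0.32306533 0.21108571] [0.6679664  0.35192325 0.22435979] [0.66359119 0.33684083 0.21871416] [-0.04695169  0.66382496] [-0.32299642  0.32754232]
side post2 0
```

View pics/s3c.png

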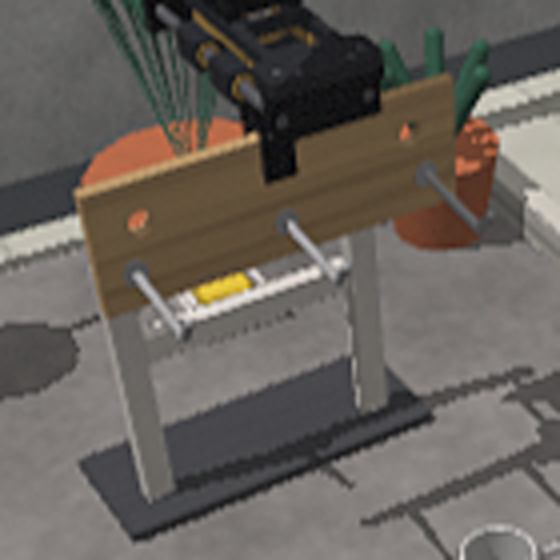

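```bash
python3 - <<'E'
from h import *
goal([.5640,.297,.230],.035)
E
```

```text
t 8.85 tcp [0.5654 0.2743 0.3145] yaw 0.0334 tilt [ 1.e-04 -1.e-03 -1.e+00] F [ 0.88  0.3  -2.84] w 0.0094 q [-0.04  0.39 -0.67  1.27  0.24  1.57 -2.22]
shift [-0.0006 -0.0229  0.0844] roll -0.0016
```

Call:
move_arm([
  [0,-0.003,0.015,0],
  [0,-0.008,0.03,-0.001],
  [0,-0.014,0.045,-0.001],
  [-0.0006,-0.02,0.06,-0.001],
  [-0.0006,-0.022,0.075,-0.001],
  [-0.0006,-0.022,0.084,-0.001],
  [-0.0006,-0.022,0.084,-0.001],
  [-0.0006,-0.022,0.084,-0.001],
  [-0.0006,-0.022,0.084,-0.001],
  [-0.0006,-0.022,0.084,-0.001],
])

```text
time: 9.85
ee_pos: [0.5641, 0.2975, 0.2313]
eef_rot: [1.0, 0.018, 0.001, -0.0]
ft_force: [0.7, 0.6, -3.4]
width: 0.0095
```

```bash
python3 - <<'E'
from h import *
goal([.5640,.297,.230],.035)
p,d,W,c=cloud("wrist","w4")
x,y,z=W[...,0],W[...,1],W[...,2]
np.savez("wrist4.npz",p=p,W=W)
p,d,W,c=cloud("side","s4");np.savez("side4.npz",p=p,W=W)
goal([.5640,.297,.230],.035)
a=cv2.imread('pics/s4.png');cv2.imwrite('pics/s4c.png',cv2.resize(a[60:180,150:290],None,fx=5,fy=5,interpolation=cv2.INTER_CUBIC))
E
```

```text
t 9.85 tcp [0.5641 0.2975 0.2313] yaw 0.0355 tilt [ 1.2e-03  5.0e-04 -1.0e+00] F [ 0.74  0.6  -3.43] w 0.0095 q [-0.07  0.43 -0.67  1.38  0.27  1.41 -2.27]
shift [-0.0002  0.0005  0.0013] roll 0.0005
t 9.95 tcp [0.564  0.2975 0.2311] yaw 0.0356 tilt [ 8.e-04  2.e-04 -1.e+00] F [ 0.33 -0.27 -3.56] w 0.0098 q [-0.07  0.43 -0.67  1.38  0.27  1.41 -2.27]
shift [-0.      0.0005  0.0011] roll 0.0006
```

View pics/s4c.png

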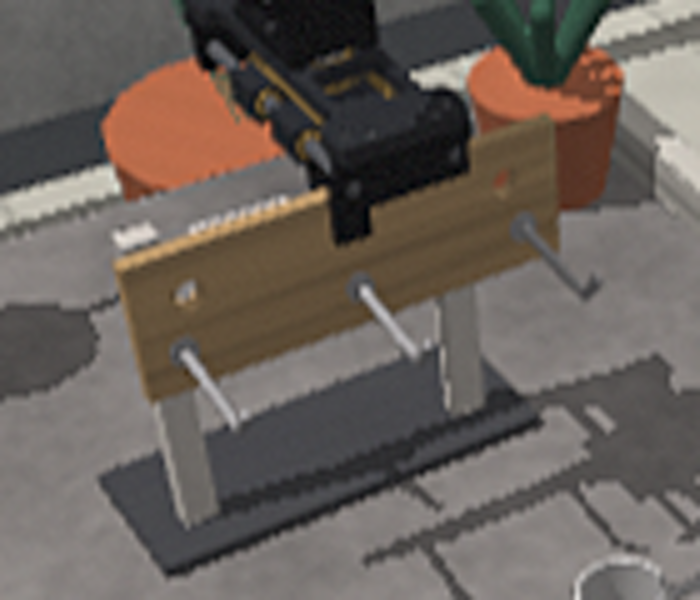

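View pics/w4.png

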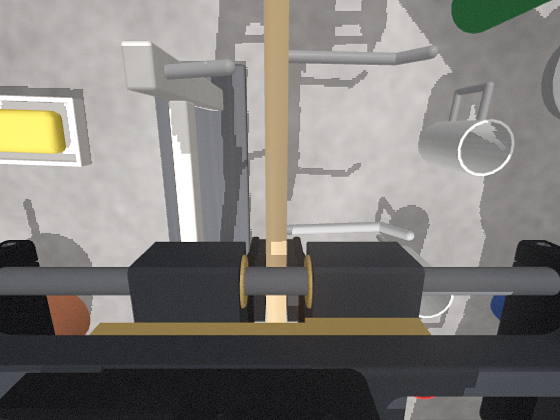

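The rail is level in front of the pins. In the wrist view, pin 2 ends at (232,68), short of the rail's back at col 265. One more pin measurement from this static pose.

```bash
python3 - <<'E'
from h import *
f=np.load("wrist4.npz");W=f["W"];p=f["p"]
x,y,z=W[...,0],W[...,1],W[...,2]
reg=np.zeros(z.shape,bool);reg[30:110,110:258]=1
m=reg&(z>.221)&(z<.235)&(y>.357);q=W[m];print('post2 top',m.sum(),q.min(0),q.max(0),np.median(q,0))
m=reg&(z>.2)&(z<.235)&(y<.352)&(y>.31)&(x>.64);q=W[m];print('pin2',m.sum(),q.min(0),q.max(0),np.polyfit(q[:,1]-.33,q[:,0],1))
yy=q[:,1]
for a in (.325,.33,.335,.34): print(a,q[abs(yy-a)<.002][:,2].max(),q[abs(yy-a)<.002][:,0].min(),q[abs(yy-a)<.002][:,0].max())
hsv=cv2.cvtColor(p,cv2.COLOR_RGB2HSV).astype(int);m=(hsv[...,1]>50)&(hsv[...,0]<28)&(abs(y-.297)<.04)&(z>.235)&(z<.275);q=W[m];print('rail top',np.median(q[:,2]),np.polyfit(q[:,0]-.6637,q[:,1],1))
f=np.load("side4.npz");W=f["W"];p=f["p"];x,y,z=W[...,0],W[...,1],W[...,2]
hsv=cv2.cvtColor(p,cv2.COLOR_RGB2HSV).astype(int)
m=(hsv[...,1]>50)&(hsv[...,0]<28)&(hsv[...,0]>8)&(abs(y-.297)<.02)&(z>.15)&(z<.275)&(abs(x-.56)<.16);q=W[m];print('side rail',q.min(0),q.max(0))
E
```

```text
post2 top 1612 [0.65040338 0.36322459 0.22103127] [0.67426312 0.38023006 0.22778582] [0.66258648 0.3710075  0.22538991]
pin2 808 [0.65949937 0.32293161 0.21099609] [0.66823549 0.35198694 0.22472794] [-0.04317022  0.6637526 ]
0.325 0.22472794148367337 0.6602517347848353 0.6682354916703761
0.33 0.2237992132174137 0.660256293758955 0.6681415169652254
0.335 0.22197230265645412 0.6599705988684001 0.6679359300745766
0.34 0.21999309526169716 0.6599242251174207 0.6675768487844491
rail top 0.2592660762537647 [0.0364628  0.30077077]
side rail [0.42908025 0.280033   0.16783507] [0.70063924 0.30684422 0.27115876]
```

Call:
move_arm([
  [0.0003,-0.005,0.0018,0],
  [0.0005,-0.01,0.0036,0],
  [0.0005,-0.014,0.0051,0],
  [0.0005,-0.018,0.0066,0],
  [0.0005,-0.022,0.008,0],
  [0.0005,-0.026,0.0095,0],
  [0.0005,-0.029,0.0106,0],
  [0.0005,-0.029,0.0106,0],
])

```text
time: 10.75
ee_pos: [0.5629, 0.327, 0.2197]
eef_rot: [1.0, 0.018, -0.0, -0.0]
ft_force: [-0.6, -0.2, -2.8]
width: 0.0097
```

```bash
python3 - <<'E'
from h import *
p,d,W,c=cloud("side","s5");cloud("wrist","w5")
goal([.5625+.035*.040,.368-.040,.2201],.035)
a=cv2.imread('pics/s5.png');cv2.imwrite('pics/s5c.png',cv2.resize(a[60:180,150:290],None,fx=5,fy=5,interpolation=cv2.INTER_CUBIC))
E
```

```text
t 10.85 tcp [0.5633 0.3264 0.2199] yaw 0.0358 tilt [ 0.e+00 -2.e-04 -1.e+00] F [-0.18 -0.08 -3.94] w 0.0094 q [-0.12  0.47 -0.67  1.36  0.29  1.41 -2.32]
shift [ 0.0007 -0.0015 -0.0002] roll 0.0008
```

View pics/s5c.png

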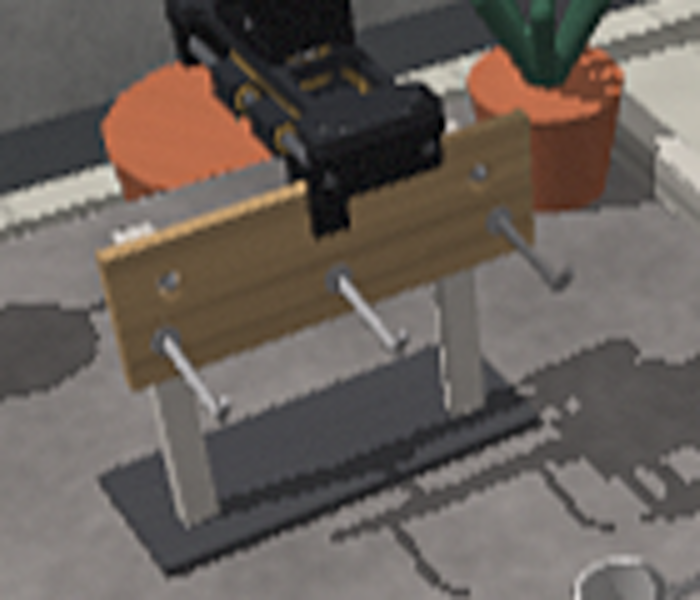

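View pics/w5.png

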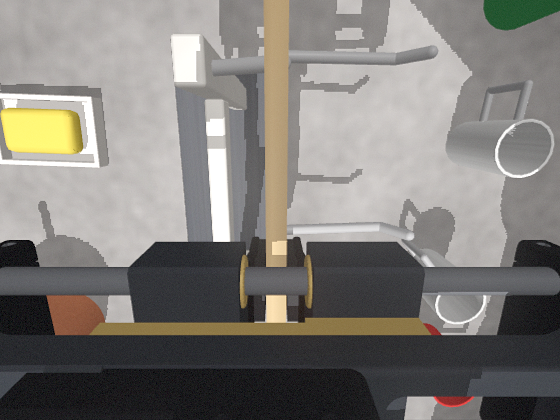

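Both holes show a grey pin end (168,282 and 478,175 in the crop), and no contact force has appeared. Continuing down the pin slope.

Call:
move_arm([
  [0.0004,-0.004,0.0015,0],
  [0.0006,-0.008,0.003,0],
  [0.0006,-0.012,0.0044,0],
  [0.0006,-0.016,0.0058,0],
  [0.0006,-0.02,0.0073,0],
  [0.0006,-0.023,0.0084,0],
  [0.0006,-0.026,0.0095,0],
  [0.0006,-0.026,0.0095,0],
  [0.0006,-0.026,0.0095,0],
])

```text
time: 11.75
ee_pos: [0.5629, 0.3525, 0.2104]
eef_rot: [1.0, 0.018, -0.0, 0.0]
ft_force: [0.0, -0.3, -3.8]
width: 0.0094
```

```bash
python3 - <<'E'
from h import *
cloud("wrist","w6");goal([.5625+.035*.013,.368-.013,.2098],.035)
E
```

```text
t 11.8 tcp [0.563  0.3523 0.2105] yaw 0.0356 tilt [ 1.e-04 -2.e-04 -1.e+00] F [ 0.25 -0.57 -2.5 ] w 0.0099 q [-0.17  0.51 -0.67  1.33  0.31  1.4  -2.36]
shift [ 0.     -0.0027  0.0007] roll 0.0006
```

View pics/w6.png

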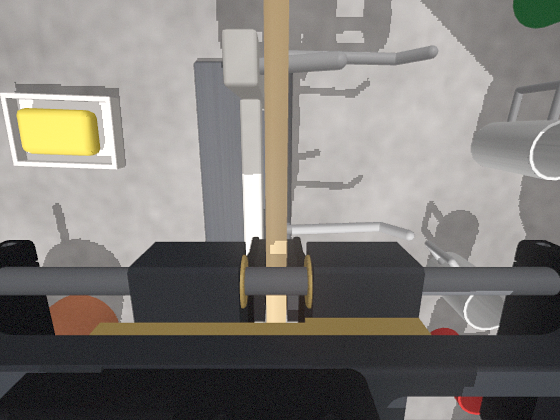

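The wrist view shows the pin through the rail at (315,62), with a few mm left to the post at (240,57). I'll ease it back and lower slightly.

Call:
move_arm([
  [0,-0.001,0.0004,0],
  [0,-0.002,0.0008,0],
  [0,-0.003,0.0012,0],
  [0,-0.0035,0.0017,0],
  [0,-0.0035,0.0022,0],
  [0,-0.0035,0.0027,0],
  [0,-0.0035,0.0027,0],
])

```text
time: 12.5
ee_pos: [0.563, 0.3555, 0.2077]
eef_rot: [1.0, 0.018, 0.0, 0.0]
ft_force: [1.2, -3.1, -1.6]
width: 0.0095
```

```bash
python3 - <<'E'
from h import *
for i in range(3): cloud("wrist","w7");goal([.5625+.035*.013,.368-.013,.2098],.035)
E
```

```text
t 12.55 tcp [0.563  0.3555 0.2076] yaw 0.0355 tilt [ 2.e-04 -7.e-04 -1.e+00] F [-0.05 -3.39 -1.78] w 0.0094 q [-0.17  0.51 -0.67  1.33  0.31  1.4  -2.36]
shift [-0.0001  0.0005 -0.0022] roll 0.0005
t 12.6 tcp [0.563  0.3555 0.2077] yaw 0.0354 tilt [ 2.e-04 -7.e-04 -1.e+00] F [ 0.73 -4.11 -1.4 ] w 0.0096 q [-0.17  0.51 -0.67  1.33  0.31  1.4  -2.36]
shift [-0.0001  0.0005 -0.0021] roll 0.0004
t 12.65 tcp [0.563  0.3556 0.2077] yaw 0.0354 tilt [ 2.e-04 -6.e-04 -1.e+00] F [ 1.55 -4.79 -1.4 ] w 0.0095 q [-0.17  0.51 -0.67  1.33  0.31  1.4  -2.36]
shift [-0.0001  0.0006 -0.0021] roll 0.0004
```

It touches the posts (4 N back) and the pins are taking weight. Releasing with a modest opening.

Call:
move_arm([
  [0,0,0,0],
  [0,0,0,0],
  [0,0,0,0],
  [0,0,0,0],
  [0,0,0,0],
  [0,0,0,0],
  [0,0,0,0],
  [0,0,0,0],
], claw=-0.3)

```text
time: 13.45
ee_pos: [0.5628, 0.356, 0.2077]
eef_rot: [1.0, 0.018, 0.0, 0.0]
ft_force: [-0.7, 0.6, -0.4]
width: 0.0304
```

```bash
python3 - <<'E'
from h import *
cloud("wrist","w8");cloud("side","s8");goal()
a=cv2.imread('pics/s8.png');cv2.imwrite('pics/s8c.png',cv2.resize(a[60:180,150:290],None,fx=5,fy=5,interpolation=cv2.INTER_CUBIC))
E
```

```text
t 13.55 tcp [0.5628 0.356  0.2077] yaw 0.0358 tilt [-0.e+00 -1.e-04 -1.e+00] F [-0.7   0.19 -0.13] w 0.0305 q [-0.17  0.51 -0.67  1.33  0.31  1.4  -2.36]
```

View pics/s8c.png

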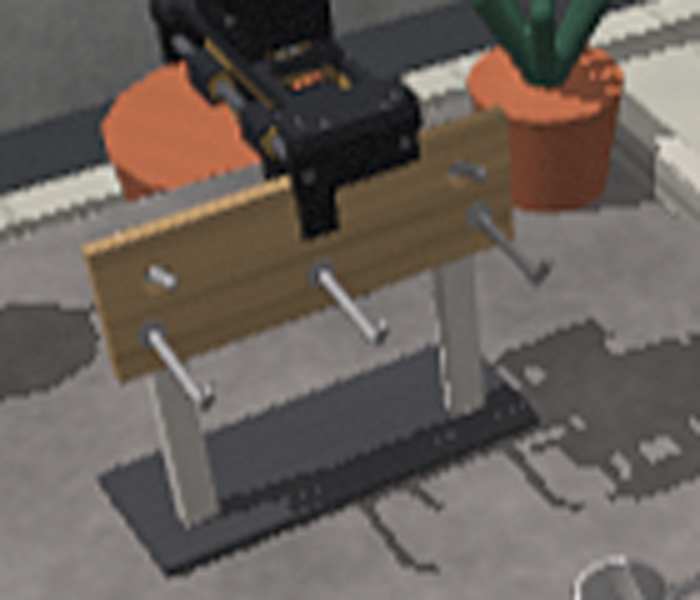

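View pics/w8.png

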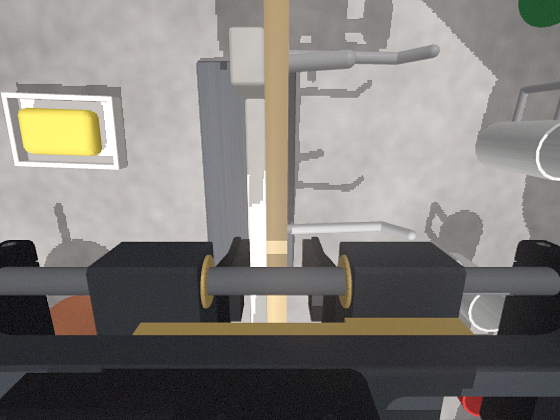

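Both pins protrude through the holes in the side crop (160,277 and 466,172), and the rail rests against the posts in the wrist view (col 264). I'll back straight up.

Call:
move_arm([
  [0,0,-0.01,0],
  [0,0,-0.03,0],
  [0,0,-0.06,0],
  [0,0,-0.09,0],
  [0,0,-0.12,0],
  [0,0,-0.14,0],
  [0,0.04,-0.14,0],
  [0,0.08,-0.14,0],
  [0,0.12,-0.14,0],
  [0,0.16,-0.14,0],
  [0,0.2,-0.14,0],
  [0,0.24,-0.14,0],
  [0,0.28,-0.14,0],
  [0,0.32,-0.14,0],
  [0,0.36,-0.14,0],
  [0,0.4,-0.14,0],
  [0,0.4,-0.14,0],
], claw=1)

```text
time: 15.25
ee_pos: [0.5771, -0.0508, 0.3482]
eef_rot: [1.0, 0.013, 0.0, 0.001]
ft_force: [0.4, -0.4, 0.2]
width: 0.0869
```

```bash
cat >> h.py <<'E'
def mugs(n,save=None,zmin=.084):
    p,d,W,c=cloud(n,save); hsv=cv2.cvtColor(p,cv2.COLOR_RGB2HSV)
    x,y,z=W[...,0],W[...,1],W[...,2]
    reg=(hsv[...,1]<70)&(x>.35)&(x<.8)&(y>-.05)&(y<.25)
    m,l,st,ce=cv2.connectedComponentsWithStats((reg&(z>.015)&(z<.1)).astype(np.uint8))
    for i in range(1,m):
        if st[i,4]<100: continue
        k=l==i
        t=W[k&(z>zmin)];
        if len(t)<15: continue
        (cx,cy),rr=cv2.minEnclosingCircle((t[:,:2]*1000).astype(np.float32))
        dd=np.hypot(x-cx/1000,y-cy/1000)
        h=W[k&(dd>.042)&(dd<.07)&(z<.08)]
        ht=h[h[:,2]>.066]
        an=[None,None]
        for j,g in enumerate((h,ht)):
            if len(g)>5: v=np.median(g[:,:2],0)-np.array([cx,cy])/1000; an[j]=np.arctan2(v[1],v[0]).round(3)
        print(n,ce[i].round(),'c',round(cx,1),round(cy,1),'r',round(rr,1),'handle',an,len(h),len(ht),'ztop',t[:,2].max().round(4))
E
python3 - <<'E'
from h import *
goal()
mugs("top","t9");mugs("side","s9")
a=cv2.imread('pics/s9.png');cv2.imwrite('pics/s9c.png',cv2.resize(a[60:240,150:330],None,fx=3.3,fy=3.3,interpolation=cv2.INTER_CUBIC))
E
```

```text
t 15.25 tcp [ 0.5771 -0.0508  0.3482] yaw 0.0267 tilt [ 2.0e-04 -2.7e-03 -1.0e+00] F [ 0.39 -0.44  0.25] w 0.0869 q [ 0.43  0.24 -0.53  1.35  0.12  1.59 -1.62]
top [223. 192.] c 622.3 89.7 r 28.2 handle [np.float64(-0.036), np.float64(-0.032)] 43 25 ztop 0.0942
top [211. 260.] c 454.7 118.1 r 27.8 handle [np.float64(0.707), np.float64(0.729)] 36 26 ztop 0.0952
side [276. 186.] c 620.4 89.0 r 28.8 handle [np.float64(-0.061), np.float64(-0.068)] 59 18 ztop 0.0912
side [218. 202.] c 453.3 116.9 r 28.7 handle [np.float64(0.685), np.float64(0.718)] 38 16 ztop 0.0916
```

View pics/s9c.png

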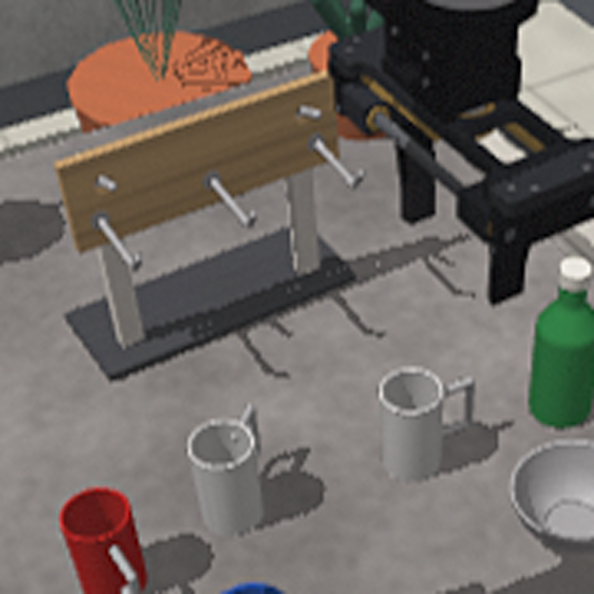

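View pics/t9.png

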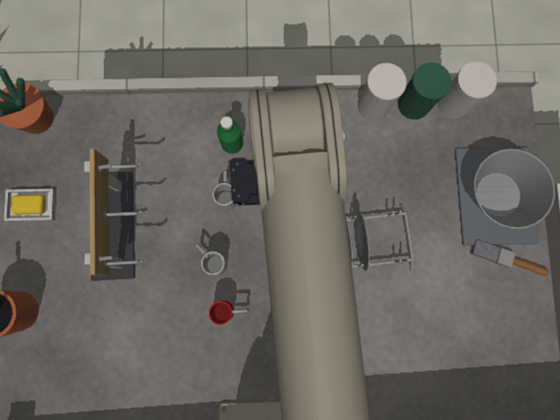

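The rail still hangs with both pins through. The top view has the steel mugs at (223,192) and (211,260), now measured at (0.6214, 0.0894) with handle yaw -0.05, and (0.454, 0.1175) with handle yaw 0.71. The first goes on hook 3.

```bash
python3 - <<'E'
from h import *
goal([.6214,.0894,.20],-.05)
E
```

```text
t 15.35 tcp [ 0.5771 -0.0444  0.3484] yaw 0.0341 tilt [ 6.e-04  1.e-04 -1.e+00] F [ 1.13  0.89 -0.49] w 0.0871 q [ 0.43  0.24 -0.53  1.35  0.12  1.59 -1.62]
shift [ 0.0488 -0.1322  0.1484] roll 0.0841
```

Call:
move_arm([
  [0.016,-0.04,0.01,0.03],
  [0.032,-0.08,0.02,0.06],
  [0.0488,-0.12,0.04,0.084],
  [0.0488,-0.1322,0.07,0.084],
  [0.0488,-0.1322,0.1,0.084],
  [0.0488,-0.1322,0.13,0.084],
  [0.0488,-0.1322,0.148,0.084],
  [0.0488,-0.1322,0.148,0.084],
  [0.0488,-0.1322,0.148,0.084],
  [0.0488,-0.1322,0.148,0.084],
])

```text
time: 16.35
ee_pos: [0.6218, 0.0911, 0.2016]
eef_rot: [1.0, -0.024, 0.001, -0.0]
ft_force: [0.2, 0.6, 0.4]
width: 0.087
```

```bash
python3 - <<'E'
from h import *
goal([.6214,.0894,.075],-.05)
mugs("wrist","w10")
goal([.6214,.0894,.075],-.05)
E
```

```text
t 16.35 tcp [0.6218 0.0911 0.2016] yaw -0.0474 tilt [ 2.5e-03  6.0e-04 -1.0e+00] F [0.18 0.58 0.43] w 0.087 q [ 0.22  0.41 -0.57  1.46  0.22  1.34 -1.99]
shift [-0.0006  0.0018  0.1266] roll 0.0026
wrist [275. 198.] c 621.4 91.1 r 27.9 handle [np.float64(-0.031), np.float64(-0.031)] 191 185 ztop 0.0926
wrist [251. 312.] c 479.0 130.5 r 5.3 handle [np.float64(-2.128), None] 12 0 ztop 0.0915
t 16.4 tcp [0.6218 0.0908 0.2015] yaw -0.0477 tilt [ 2.5e-03  5.0e-04 -1.0e+00] F [-0.23 -0.45  0.67] w 0.0869 q [ 0.22  0.41 -0.57  1.46  0.22  1.34 -1.99]
shift [-0.0006  0.0015  0.1265] roll 0.0023
```

View pics/w10.png

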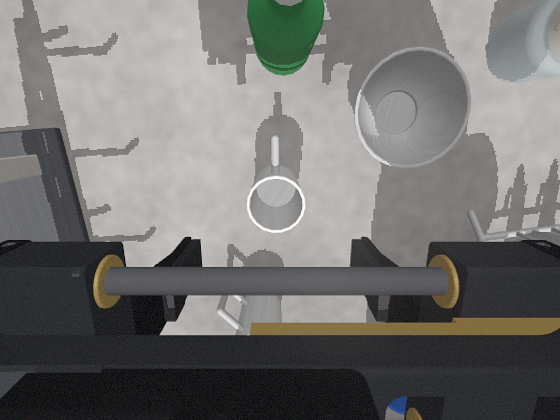

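The wrist view shows the grey mug centred at (275,203) with its handle straight up the picture. The bowl at (412,105) is lower than the fingers will go.

Call:
move_arm([
  [-0.0004,0.0005,0.03,-0.01],
  [-0.0004,0.0005,0.06,-0.013],
  [-0.0004,0.0005,0.09,-0.013],
  [-0.0004,0.0005,0.11,-0.013],
  [-0.0004,0.0005,0.12,-0.013],
  [-0.0004,0.0005,0.1265,-0.013],
  [-0.0004,0.0005,0.1265,-0.013],
  [-0.0004,0.0005,0.1265,-0.013],
  [-0.0004,0.0005,0.1265,-0.013],
])

```text
time: 17.3
ee_pos: [0.6214, 0.0898, 0.0744]
eef_rot: [1.0, -0.018, 0.001, -0.0]
ft_force: [-0.1, -0.5, 0.4]
width: 0.0871
```

```bash
python3 - <<'E'
from h import *
goal([.6214,.0905,.075],-.04)
E
```

```text
t 17.3 tcp [0.6214 0.0898 0.0744] yaw -0.0352 tilt [ 1.8e-03  1.0e-04 -1.0e+00] F [-0.05 -0.55  0.35] w 0.0871 q [ 0.2   0.51 -0.55  1.59  0.29  1.11 -2.02]
shift [-0.     -0.0007 -0.0006] roll 0.0048
```

Call:
move_arm([
  [0,-0.0007,0,0],
  [0,-0.0007,0,0],
  [0,-0.0007,0,0],
  [0,-0.0007,0,0],
  [0,-0.0007,0,0],
  [0,-0.0007,0,0],
  [0,-0.0007,0,0],
  [0,-0.0007,0,0],
  [0,-0.0007,0,0],
  [0,-0.0007,-0.01,0],
  [0,-0.0007,-0.02,0],
  [0,-0.0007,-0.04,0],
  [0,-0.0007,-0.06,0],
  [0,-0.0007,-0.08,0],
  [0,-0.0007,-0.1,0],
  [0,-0.0007,-0.12,0],
  [0,-0.0007,-0.13,0],
  [0,-0.0007,-0.13,0],
  [0,-0.0007,-0.13,0],
], claw=-1, newtons=25)

```text
time: 19.2
ee_pos: [0.6205, 0.0902, 0.2027]
eef_rot: [1.0, -0.018, -0.0, 0.0]
ft_force: [-0.3, 0.0, -1.2]
width: 0.0558
```

```bash
python3 - <<'E'
from h import *
goal()
p,d,W,c=cloud("wrist","w11")
p,d,Ws,c=cloud("side","s11")
x,y,z=Ws[...,0],Ws[...,1],Ws[...,2]
hsv=cv2.cvtColor(p,cv2.COLOR_RGB2HSV)
# hooks in side view: grey, in front of rail
m=(hsv[...,1]<60)&(z>.135)&(z<.21)&(y>.255)&(y<.335)&(x>.4)&(x<.75)
n,l,st,ce=cv2.connectedComponentsWithStats(m.astype(np.uint8))
for i in range(1,n):
    if st[i,4]>10:
        q=Ws[l==i];print(ce[i].round(),st[i,4],q.min(0).round(4),q.max(0).round(4),q[q[:,1]<.29].mean(0).round(4))
m=(hsv[...,1]>50)&(hsv[...,0]<28)&(hsv[...,0]>8)&(y>.3)&(y<.38)&(z>.12)&(z<.26)&(abs(x-.56)<.16);q=Ws[m];print('side rail',q.min(0),q.max(0))
E
```

```text
t 19.2 tcp [0.6205 0.0902 0.2027] yaw -0.0352 tilt [-6.e-04 -3.e-04 -1.e+00] F [-0.26  0.01 -1.19] w 0.0558 q [ 0.22  0.41 -0.58  1.46  0.22  1.34 -1.98]
[221. 123.] 46 [0.5604 0.2614 0.1613] [0.5685 0.3342 0.1853] [0.5653 0.2728 0.1738]
[187. 136.] 48 [0.451  0.2581 0.1627] [0.4589 0.3328 0.1857] [0.4554 0.2721 0.172 ]
side rail [0.42777342 0.31685248 0.14234562] [0.69839086 0.37475063 0.23531067]
```

View pics/s11.png

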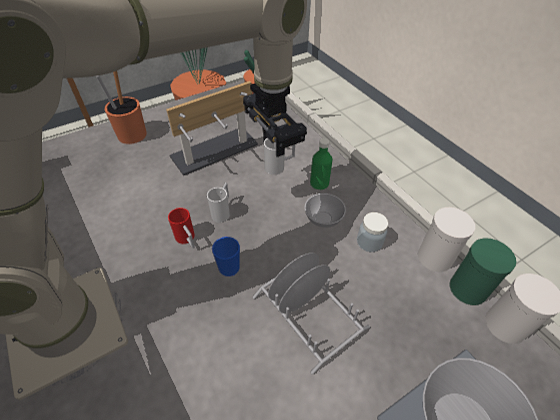

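View pics/w11.png

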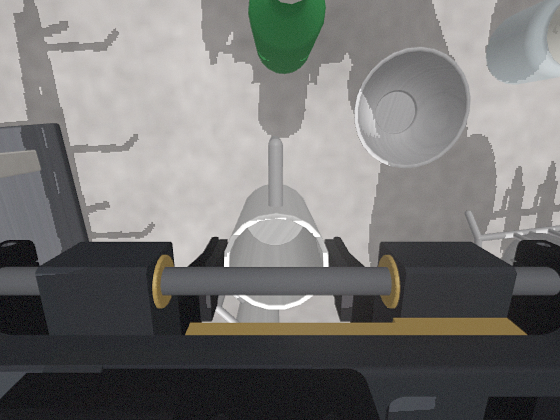

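The mug is gripped (width 55.8 mm, +1.2 N) with its handle straight ahead in the wrist view at (275,170). Hooks 1 and 2 measure at x 0.4554 and 0.5653, so hook 3 should be near (0.675, 0.283).

```bash
python3 - <<'E'
from h import *
goal([.6323,.235,.2027],.035)
E
```

```text
t 19.3 tcp [0.6202 0.0901 0.202 ] yaw -0.0352 tilt [-1.7e-03 -4.0e-04 -1.0e+00] F [ 0.95  0.26 -1.4 ] w 0.0555 q [ 0.22  0.41 -0.58  1.46  0.22  1.34 -1.98]
shift [ 0.007  -0.1452 -0.0008] roll -0.0702
```

Call:
move_arm([
  [0.001,-0.02,-0.001,-0.01],
  [0.002,-0.04,-0.001,-0.02],
  [0.003,-0.06,-0.001,-0.03],
  [0.004,-0.08,-0.001,-0.04],
  [0.005,-0.1,-0.001,-0.05],
  [0.006,-0.12,-0.001,-0.06],
  [0.007,-0.135,-0.001,-0.07],
  [0.007,-0.145,-0.001,-0.07],
  [0.007,-0.145,-0.001,-0.07],
  [0.007,-0.145,-0.001,-0.07],
  [0.007,-0.145,-0.001,-0.07],
])

```text
time: 20.4
ee_pos: [0.6332, 0.2337, 0.2042]
eef_rot: [1.0, 0.017, 0.0, 0.0]
ft_force: [0.0, -0.7, -2.0]
width: 0.0557
```

```bash
python3 - <<'E'
from h import *
p,d,W,c=cloud("side","s12")
cv2.imwrite('pics/s12c.png',cv2.resize(p[60:180,170:310,::-1],None,fx=5,fy=5,interpolation=cv2.INTER_CUBIC))
p,d,W,c=cloud("wrist","w12");np.savez("w12.npz",W=W,p=p)
goal([.6323,.235,.2022],.035)
E
```

```text
t 20.5 tcp [0.6332 0.2338 0.2043] yaw 0.0333 tilt [ 3.e-04 -6.e-04 -1.e+00] F [ 0.09 -0.38 -1.93] w 0.0558 q [-0.01  0.52 -0.61  1.31  0.29  1.4  -2.14]
shift [-0.0008 -0.0012  0.0021] roll -0.0017
```

View pics/s12c.png

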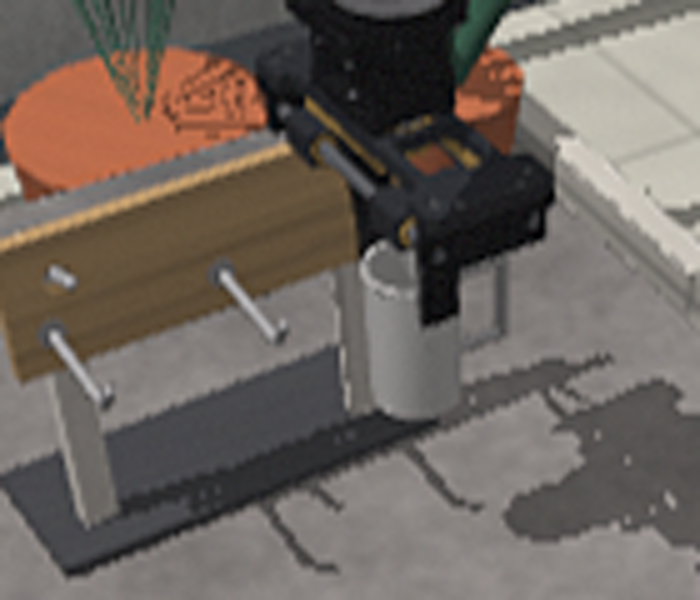

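View pics/w12.png

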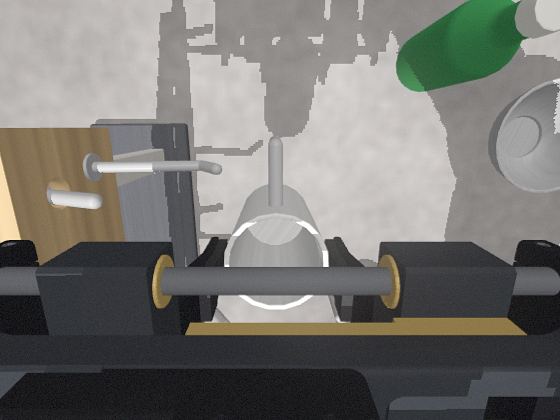

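The wrist view shows hook 3 from (90,165) to its tip at (217,168), and the mug handle at (275,137–205), so the hook lines up with the loop. Measuring both.

```bash
python3 - <<'E'
from h import *
f=np.load("w12.npz");W=f["W"];x,y,z=W[...,0],W[...,1],W[...,2]
m=np.zeros(z.shape,bool);m[150:182,130:225]=1
m&=(z>.15)&(z<.2)&(y<.345);q=W[m];print('hook3',len(q),q.min(0),q.max(0),q.mean(0))
for a in (.27,.28,.29,.3,.31): g=q[abs(q[:,1]-a)<.004];print(a,len(g),g.mean(0) if len(g) else '')
m=np.zeros(z.shape,bool);m[130:215,262:290]=1
m&=(z>.14)&(z<.23);q=W[m];print('handle',len(q),q.min(0),q.max(0),np.median(q,0));
h=q[q[:,0]>.685-.01];print(h.mean(0),np.polyfit(q[:,0],q[:,1],1))
E
```

```text
hook3 971 [0.67248635 0.26806427 0.16609744] [0.68103391 0.3295963  0.18780235] [0.6767733  0.30003606 0.17294469]
0.27 105 [0.6778793  0.27106419 0.18567823]
0.28 93 [0.67796891 0.27983596 0.17642678]
0.29 121 [0.67705262 0.29002569 0.16875768]
0.3 131 [0.67663245 0.30002482 0.16963609]
0.31 136 [0.6762785  0.31008188 0.1704855 ]
handle 1509 [0.65846101 0.22402939 0.14031922] [0.69788841 0.24471883 0.22259349] [0.67126697 0.23527745 0.20688396]
[0.68669098 0.2356228  0.20579788] [0.04479993 0.20484544]
```

Call:
move_arm([
  [0.001,-0.006,0.001,0],
  [0.002,-0.012,0.001,-0.002],
  [0.002,-0.018,0.001,-0.002],
  [0.002,-0.024,0.001,-0.002],
  [0.002,-0.03,0.001,-0.002],
  [0.002,-0.036,0.001,-0.002],
  [0.002,-0.042,0.001,-0.002],
  [0.002,-0.047,0.001,-0.002],
  [0.002,-0.05,0.001,-0.002],
  [0.002,-0.05,0.001,-0.002],
  [0.002,-0.05,0.001,-0.002],
])

```text
time: 21.6
ee_pos: [0.6332, 0.2848, 0.2032]
eef_rot: [1.0, 0.018, 0.0, 0.0]
ft_force: [0.2, -0.2, -1.5]
width: 0.0557
```

```bash
python3 - <<'E'
from h import *
p,d,W,c=cloud("side","s13")
cv2.imwrite('pics/s13c.png',cv2.resize(p[60:180,170:310,::-1],None,fx=5,fy=5,interpolation=cv2.INTER_CUBIC))
p,d,W,c=cloud("wrist","w13");np.savez("w13.npz",W=W,p=p)
goal([.635,.285,.2032],.035)
E
```

```text
t 21.7 tcp [0.6333 0.2846 0.2032] yaw 0.0362 tilt [ 1.e-04 -4.e-04 -1.e+00] F [ 0.24 -0.11 -1.02] w 0.056 q [-0.09  0.57 -0.61  1.25  0.32  1.42 -2.21]
shift [ 0.0018 -0.0004  0.    ] roll 0.0012
```

View pics/s13c.png

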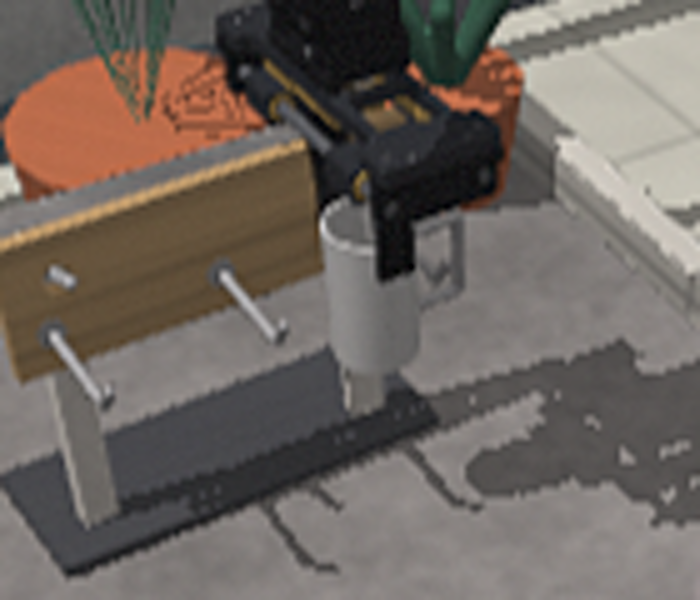

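View pics/w13.png

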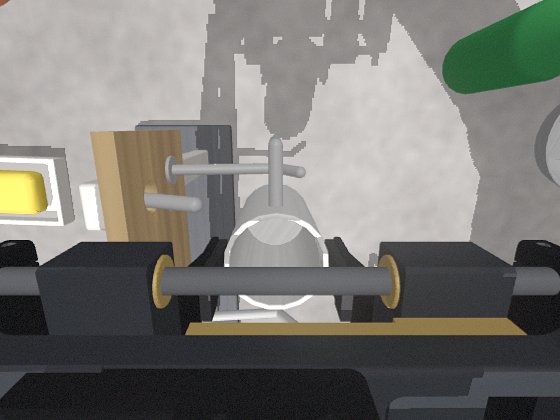

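Threaded: in the wrist view the hook passes under the handle's top bar and its tip shows beyond at (300,172). Lowering until the handle rests.

Call:
move_arm([
  [0.001,0,0.005,0],
  [0.001,0,0.01,0],
  [0.001,0,0.015,0],
  [0.001,0,0.019,0],
  [0.001,0,0.022,0],
  [0.001,0,0.024,0],
  [0.001,0,0.026,0],
  [0.001,0,0.026,0],
  [0.001,0,0.026,0],
])

```text
time: 22.6
ee_pos: [0.6341, 0.2851, 0.1774]
eef_rot: [1.0, 0.018, 0.0, -0.0]
ft_force: [0.3, -0.3, -1.3]
width: 0.0561
```

```bash
python3 - <<'E'
from h import *
cloud("wrist","w14")
goal()
E
```

```text
t 22.65 tcp [0.6342 0.2851 0.1774] yaw 0.0369 tilt [ 3.e-04  0.e+00 -1.e+00] F [-0.95 -0.39 -0.95] w 0.0557 q [-0.09  0.58 -0.61  1.28  0.33  1.37 -2.22]
```

View pics/w14.png

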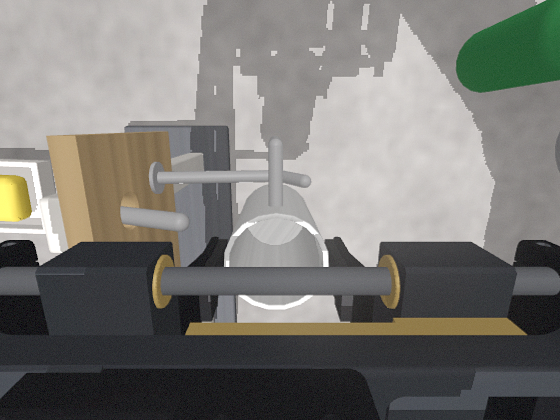

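Call:
move_arm([
  [0,0,0.0008,0],
  [0,0,0.0015,0],
  [0,0,0.0022,0],
  [0,0,0.0022,0],
  [0,0,0.0022,0],
])

```text
time: 23.15
ee_pos: [0.6341, 0.2851, 0.175]
eef_rot: [1.0, 0.018, 0.0, 0.0]
ft_force: [0.1, 0.1, -1.3]
width: 0.0559
```

Call:
move_arm([
  [0,0,0,0],
  [0,0,0,0],
  [0,0,0,0],
  [0,0,0,0],
  [0,0,0,0],
  [0,0,0,0],
  [0,0,0,0],
  [0,0,0,0],
  [0,0,0,0],
  [0,0,0,0],
  [0,0,0,0],
  [0,0,0,0],
], claw=0.65)

```text
time: 24.35
ee_pos: [0.6341, 0.2851, 0.175]
eef_rot: [1.0, 0.018, 0.0, 0.0]
ft_force: [-0.9, -0.5, -0.2]
width: 0.0718
```

```bash
python3 - <<'E'
from h import *
p,d,W,c=cloud("side","s15")
cv2.imwrite('pics/s15c.png',cv2.resize(p[60:180,170:310,::-1],None,fx=5,fy=5,interpolation=cv2.INTER_CUBIC))
cloud("wrist","w15")
goal()
E
```

```text
t 24.45 tcp [0.6341 0.285  0.175 ] yaw 0.0368 tilt [ 0.e+00 -1.e-04 -1.e+00] F [ 0.79 -1.36  0.61] w 0.0715 q [-0.09  0.58 -0.61  1.29  0.33  1.37 -2.22]
```

View pics/s15c.png

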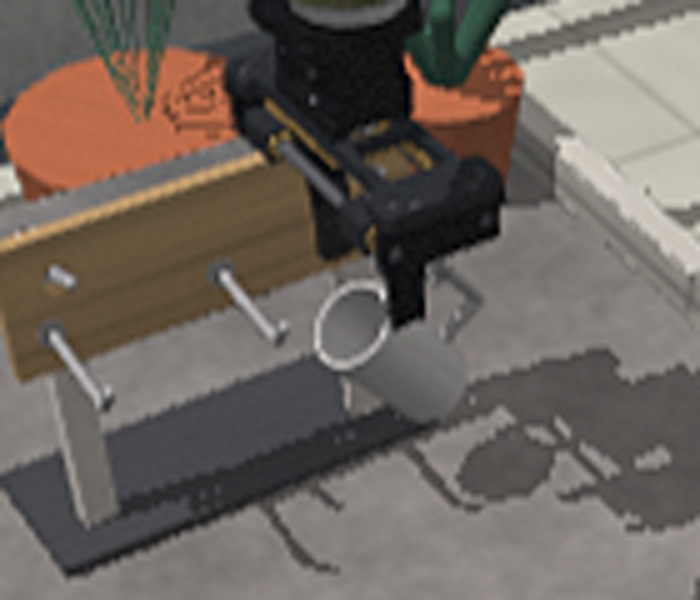

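View pics/w15.png

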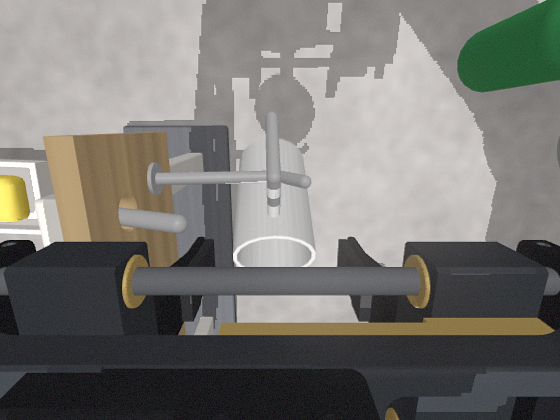

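The mug hangs by its handle on hook 3, tilted (side crop (390,350)), and the fingers are clear. Backing straight up.

Call:
move_arm([
  [0,0,-0.01,0],
  [0,0,-0.03,0],
  [0,0,-0.06,0],
  [0,0,-0.09,0],
  [0,0,-0.12,0],
  [0,0,-0.14,0],
  [0,0.04,-0.14,0],
  [0,0.08,-0.14,0],
  [0,0.12,-0.14,0],
  [0,0.16,-0.14,0],
  [0,0.2,-0.14,0],
  [0,0.24,-0.14,0],
  [0,0.28,-0.14,0],
  [0,0.28,-0.14,0],
  [0,0.28,-0.14,0],
])

```text
time: 25.95
ee_pos: [0.6444, 0.0043, 0.3158]
eef_rot: [1.0, 0.017, 0.0, -0.0]
ft_force: [-0.2, 2.3, 0.2]
width: 0.0719
```

```bash
python3 - <<'E'
from h import *
mugs("top","t16");mugs("side","s16")
a=cv2.imread('pics/s16.png');cv2.imwrite('pics/s16c.png',cv2.resize(a[60:240,150:330],None,fx=3.3,fy=3.3,interpolation=cv2.INTER_CUBIC))
goal([.454,.1175,.20],.71)
E
```

```text
top [211. 260.] c 454.8 118.2 r 28.0 handle [np.float64(0.721), np.float64(0.729)] 38 28 ztop 0.0932
side [218. 202.] c 452.6 117.6 r 29.1 handle [np.float64(0.683), np.float64(0.706)] 38 17 ztop 0.0911
t 26.05 tcp [0.6443 0.0068 0.3156] yaw 0.0386 tilt [ 6.e-04  7.e-04 -1.e+00] F [0.4  0.56 0.41] w 0.0716 q [ 0.31  0.4  -0.56  1.22  0.21  1.57 -1.75]
shift [-0.186  -0.1179  0.1156] roll -0.6714
```

View pics/s16c.png

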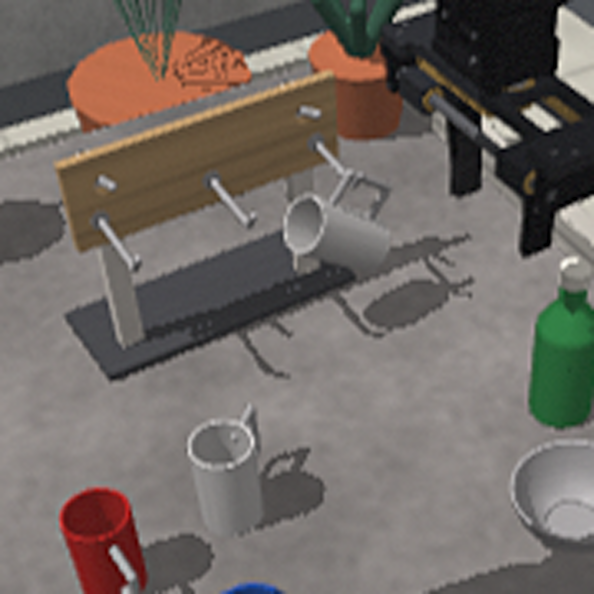

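View pics/t16.png

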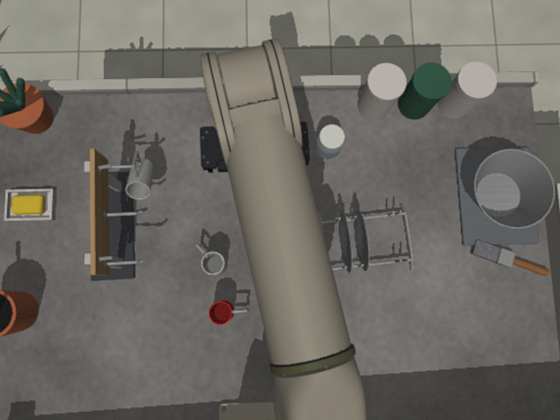

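The first mug hangs on hook 3 (side crop (335,230)); its rim leans toward hook 2, so hook 1 is the better choice for the second. That mug stands unmoved at top (211,260): (0.4537, 0.118), handle yaw 0.71.

Call:
move_arm([
  [-0.02,-0.013,0,-0.08],
  [-0.045,-0.028,0,-0.16],
  [-0.075,-0.047,0,-0.24],
  [-0.105,-0.066,0,-0.32],
  [-0.135,-0.085,0,-0.4],
  [-0.16,-0.101,0,-0.48],
  [-0.18,-0.114,0,-0.56],
  [-0.186,-0.1179,0,-0.64],
  [-0.186,-0.1179,0.03,-0.671],
  [-0.186,-0.1179,0.06,-0.671],
  [-0.186,-0.1179,0.09,-0.671],
  [-0.186,-0.1179,0.11,-0.671],
  [-0.186,-0.1179,0.116,-0.671],
  [-0.186,-0.1179,0.116,-0.671],
  [-0.186,-0.1179,0.116,-0.671],
], claw=1)

```text
time: 27.55
ee_pos: [0.4546, 0.117, 0.2002]
eef_rot: [0.938, 0.347, 0.001, 0.0]
ft_force: [0.6, 0.4, -0.1]
width: 0.0869
```

```bash
python3 - <<'E'
from h import *
mugs("wrist","w17")
goal([.454,.118,.075],.71)
E
```

```text
wrist [248. 206.] c 427.7 130.1 r 27.9 handle [np.float64(0.744), np.float64(0.751)] 274 193 ztop 0.0929
t 27.6 tcp [0.4548 0.1169 0.2003] yaw 0.7086 tilt [ 1.9e-03  2.0e-04 -1.0e+00] F [-0.31  0.54 -0.61] w 0.0869 q [ 0.37  0.05 -0.73  1.85  0.03  1.25 -1.23]
shift [-0.     -0.0015  0.1253] roll -0.0014
```

View pics/w17.png

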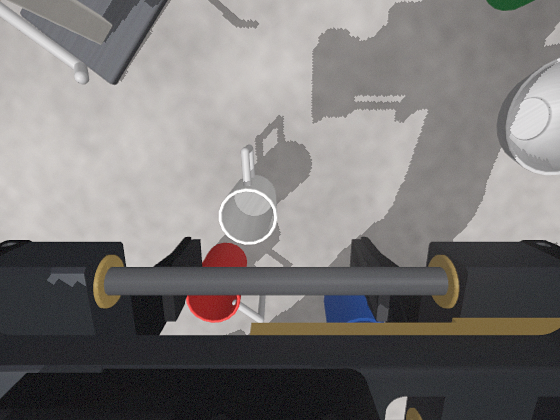

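The second mug has been knocked aside: it now shows at wrist (248,215), about (0.428, 0.130), with the red look-alike below it at (225,280). I'll re-measure and check the clearances.

```bash
python3 - <<'E'
from h import *
mugs("wrist");mugs("side","s18")
p,d,W,c=cloud("top","t18");hsv=cv2.cvtColor(p,cv2.COLOR_RGB2HSV)
p,d,W,c=cloud("wrist","w18");hsv=cv2.cvtColor(p,cv2.COLOR_RGB2HSV)
m=((hsv[...,0]<8)|(hsv[...,0]>172))&(hsv[...,1]>120)&(W[...,2]>.02);q=W[m];print('red',len(q),q.min(0),q.max(0))
goal([.428,.130,.075],.745)
E
```

```text
wrist [248. 206.] c 427.7 130.0 r 28.0 handle [np.float64(0.745), np.float64(0.753)] 277 190 ztop 0.0929
side [208. 203.] c 426.1 127.5 r 29.0 handle [np.float64(0.72), np.float64(0.738)] 41 17 ztop 0.0925
red 1821 [0.30890222 0.07389206 0.02002916] [0.48194753 0.202715   0.32118707]
t 27.8 tcp [0.4545 0.1163 0.1997] yaw 0.7077 tilt [ 0.0011 -0.     -1.    ] F [ 0.13  0.32 -0.18] w 0.0869 q [ 0.37  0.05 -0.73  1.86  0.03  1.25 -1.23]
shift [-0.0114 -0.0277  0.1246] roll -0.0373
```

View pics/s18.png

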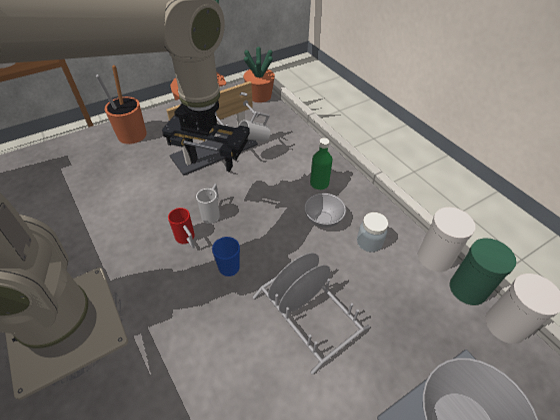

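It is steady at (0.4275, 0.1297) with handle yaw 0.745, and the red mug is about 40 mm clear. Shifting over it and descending.

Call:
move_arm([
  [-0.006,-0.014,0,-0.02],
  [-0.0117,-0.0275,0.01,-0.037],
  [-0.0117,-0.0275,0.03,-0.037],
  [-0.0117,-0.0275,0.06,-0.037],
  [-0.0117,-0.0275,0.07,-0.037],
  [-0.0117,-0.0275,0.07,-0.037],
  [-0.0117,-0.0275,0.07,-0.037],
])

```text
time: 28.5
ee_pos: [0.428, 0.1298, 0.13]
eef_rot: [0.931, 0.364, 0.0, -0.0]
ft_force: [0.6, 0.5, -0.4]
width: 0.087
```

```bash
python3 - <<'E'
from h import *
mugs("wrist","w19")
goal([.4277,.130,.0745],.745)
E
```

```text
wrist [276. 218.] c 427.4 130.2 r 28.1 handle [np.float64(0.754), np.float64(0.754)] 344 330 ztop 0.0927
t 28.55 tcp [0.4282 0.1298 0.1303] yaw 0.7447 tilt [ 1.5e-03  4.0e-04 -1.0e+00] F [ 0.18 -0.13  0.08] w 0.0873 q [ 0.35  0.07 -0.76  1.99  0.05  1.1  -1.26]
shift [-0.0003 -0.0005  0.0558] roll -0.0003
```

View pics/w19.png

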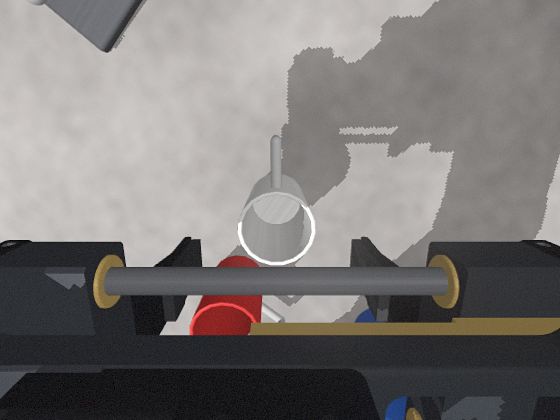

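The grey mug is centred between the fingers at (276,228) with its handle straight up. Descend, grip, lift.

Call:
move_arm([
  [-0.0003,-0.0005,0.02,-0.005],
  [-0.0003,-0.0005,0.04,-0.008],
  [-0.0003,-0.0005,0.05,-0.008],
  [-0.0003,-0.0005,0.0558,-0.008],
  [-0.0003,-0.0005,0.0558,-0.008],
  [-0.0003,-0.0005,0.0558,-0.008],
])

```text
time: 29.15
ee_pos: [0.4274, 0.1299, 0.074]
eef_rot: [0.93, 0.368, 0.0, 0.0]
ft_force: [0.3, 0.6, 0.1]
width: 0.0867
```

Call:
move_arm([
  [0,0,0,0],
  [0,0,0,0],
  [0,0,0,0],
  [0,0,0,0],
  [0,0,0,0],
  [0,0,0,0],
  [0,0,0,0],
  [0,0,0,0],
  [0,0,0,0],
  [0,0,-0.01,0],
  [0,0,-0.02,0],
  [0,0,-0.04,0],
  [0,0,-0.06,0],
  [0,0,-0.08,0],
  [0,0,-0.1,0],
  [0,0,-0.12,0],
  [0,0,-0.13,0],
  [0,0,-0.13,0],
  [0,0,-0.13,0],
], claw=-1, newtons=25)

```text
time: 31.05
ee_pos: [0.4266, 0.1296, 0.2027]
eef_rot: [0.93, 0.368, -0.0, 0.0]
ft_force: [-0.3, -0.1, -1.7]
width: 0.0559
```

```bash
python3 - <<'E'
from h import *
cloud("wrist","w20")
goal([.4557-.043,.225,.204],.036)
E
```

```text
t 31.1 tcp [0.4264 0.1295 0.2024] yaw 0.7528 tilt [-1.2e-03 -3.0e-04 -1.0e+00] F [ 0.42 -0.44 -1.56] w 0.0561 q [ 0.38 -0.02 -0.75  1.9  -0.01  1.26 -1.19]
shift [ 0.0553 -0.079  -0.0016] roll 0.7168
```

View pics/w20.png

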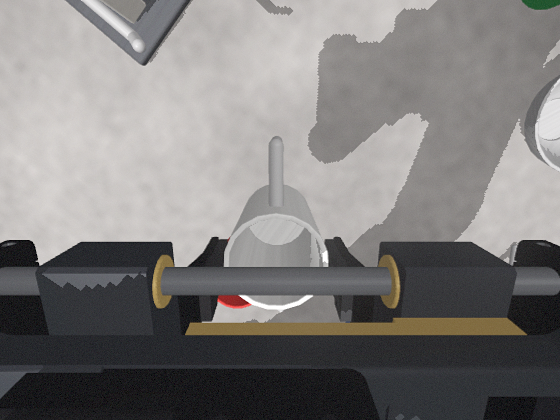

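The second mug is gripped straight (handle at (276,170)). Turning and carrying it in front of hook 1.

Call:
move_arm([
  [0,0,-0.002,0.08],
  [0,0,-0.002,0.17],
  [0,0,-0.002,0.26],
  [0,0,-0.002,0.35],
  [0.005,-0.008,-0.002,0.44],
  [0.012,-0.018,-0.002,0.53],
  [0.02,-0.028,-0.002,0.62],
  [0.028,-0.04,-0.002,0.69],
  [0.037,-0.053,-0.002,0.717],
  [0.046,-0.066,-0.002,0.717],
  [0.0553,-0.079,-0.002,0.717],
  [0.0553,-0.079,-0.002,0.717],
  [0.0553,-0.079,-0.002,0.717],
  [0.0553,-0.079,-0.002,0.717],
])

```text
time: 32.5
ee_pos: [0.4132, 0.2242, 0.2047]
eef_rot: [1.0, 0.017, -0.0, 0.0]
ft_force: [0.3, -0.1, -1.3]
width: 0.0558
```

```bash
python3 - <<'E'
from h import *
p,d,W,c=cloud("wrist","w21");np.savez("w21.npz",W=W,p=p)
goal([.4557-.043,.225,.204],.036)
E
```

```text
t 32.55 tcp [0.4133 0.2242 0.2049] yaw 0.0347 tilt [-4.e-04 -5.e-04 -1.e+00] F [-0.6   0.33 -0.8 ] w 0.0556 q [ 0.26  0.06 -0.87  1.84  0.05  1.26 -2.16]
shift [-0.0006 -0.0008  0.0009] roll -0.0013
```

View pics/w21.png

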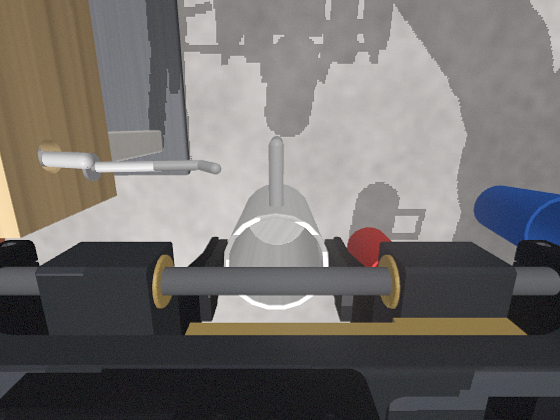

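The wrist view shows hook 1 with its tip at (217,168) and the handle at (276,137–205), aligned as before. Measuring.

```bash
python3 - <<'E'
from h import *
f=np.load("w21.npz");W=f["W"];x,y,z=W[...,0],W[...,1],W[...,2]
m=np.zeros(z.shape,bool);m[150:182,105:225]=1
m&=(z>.15)&(z<.2)&(y<.345);q=W[m];print('hook1',len(q),q.min(0),q.max(0))
for a in (.262,.27,.28,.29,.3,.31): g=q[abs(q[:,1]-a)<.004];print(a,len(g),g.mean(0) if len(g) else '')
m=np.zeros(z.shape,bool);m[130:215,262:290]=1
m&=(z>.14)&(z<.23);q=W[m];print('handle',len(q),q.max(0),np.median(q,0))
E
```

```text
hook1 1240 [0.44486553 0.25940365 0.15156944] [0.46104271 0.34499456 0.18718677]
0.262 114 [0.45802088 0.26260117 0.18476323]
0.27 96 [0.45804994 0.26993262 0.17755204]
0.28 128 [0.4571514  0.28006726 0.16807272]
0.29 135 [0.45679143 0.29009443 0.16896974]
0.3 124 [0.45644348 0.30010075 0.17028896]
0.31 141 [0.45586705 0.30999857 0.17120379]
handle 1465 [0.47785044 0.23505243 0.22304799] [0.45047374 0.22554662 0.20726208]
```

Call:
move_arm([
  [0.001,-0.006,0.0015,0],
  [0.002,-0.012,0.0015,-0.001],
  [0.002,-0.018,0.0015,-0.001],
  [0.002,-0.024,0.0015,-0.001],
  [0.002,-0.03,0.0015,-0.001],
  [0.002,-0.036,0.0015,-0.001],
  [0.002,-0.042,0.0015,-0.001],
  [0.002,-0.048,0.0015,-0.001],
  [0.002,-0.053,0.0015,-0.001],
  [0.002,-0.053,0.0015,-0.001],
  [0.002,-0.053,0.0015,-0.001],
])

```text
time: 33.65
ee_pos: [0.4133, 0.2782, 0.2037]
eef_rot: [1.0, 0.018, -0.0, 0.0]
ft_force: [-0.3, -0.5, -1.0]
width: 0.0555
```

```bash
python3 - <<'E'
from h import *
p,d,W,c=cloud("wrist","w22")
goal([.415,.2775,.1760],.036)
E
```

```text
t 33.7 tcp [0.4134 0.2779 0.2037] yaw 0.0365 tilt [-1.e-04 -3.e-04 -1.e+00] F [-0.15 -0.06 -1.65] w 0.0557 q [ 0.16  0.15 -0.91  1.78  0.12  1.27 -2.31]
shift [0.0016 0.0005 0.0277] roll 0.0005
```

View pics/w22.png

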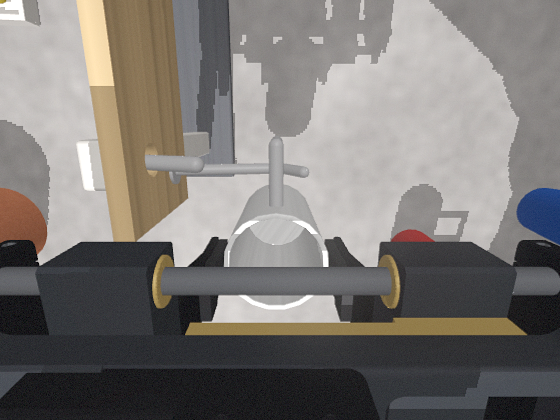

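The loop is threaded: the hook passes under the bar and its tip shows at (303,172). Lower, then release.

Call:
move_arm([
  [0.001,0,0.005,0],
  [0.001,0,0.01,0],
  [0.001,0,0.015,0],
  [0.001,0,0.019,0],
  [0.001,0,0.022,0],
  [0.001,0,0.024,0],
  [0.001,0,0.026,0],
  [0.001,0,0.0275,0],
  [0.001,0,0.0285,0],
  [0.001,0,0.0285,0],
  [0.001,0,0.0285,0],
])

```text
time: 34.8
ee_pos: [0.4143, 0.2782, 0.1753]
eef_rot: [1.0, 0.018, 0.0, 0.0]
ft_force: [0.7, 0.1, -0.4]
width: 0.056
```

```bash
python3 - <<'E'
from h import *
cloud("wrist","w23")
goal()
E
```

```text
t 34.85 tcp [0.4144 0.2782 0.1753] yaw 0.0367 tilt [ 2.e-04 -0.e+00 -1.e+00] F [ 0.14 -0.13 -0.73] w 0.056 q [ 0.15  0.18 -0.9   1.81  0.15  1.22 -2.33]
```

View pics/w23.png

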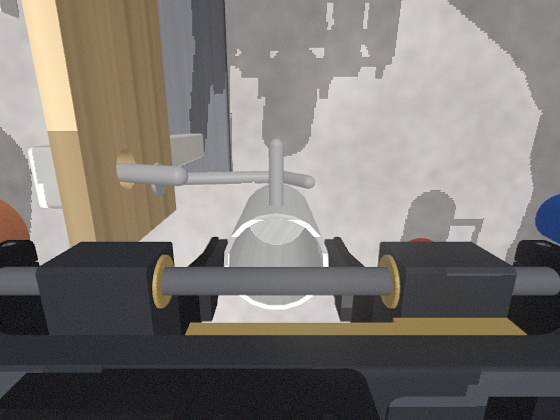

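Call:
move_arm([
  [0,0,0,0],
  [0,0,0,0],
  [0,0,0,0],
  [0,0,0,0],
  [0,0,0,0],
  [0,0,0,0],
  [0,0,0,0],
  [0,0,0,0],
  [0,0,0,0],
  [0,0,0,0],
  [0,0,0,0],
  [0,0,0,0],
], claw=0.65)

```text
time: 36.05
ee_pos: [0.4143, 0.2782, 0.1752]
eef_rot: [1.0, 0.018, 0.0, 0.0]
ft_force: [-0.0, 0.2, 0.0]
width: 0.0716
```

```bash
python3 - <<'E'
from h import *
p,d,W,c=cloud("side","s24")
cv2.imwrite('pics/s24c.png',cv2.resize(p[60:180,150:290,::-1],None,fx=5,fy=5,interpolation=cv2.INTER_CUBIC))
cloud("wrist","w24");goal()
E
```

```text
t 36.15 tcp [0.4143 0.2782 0.1752] yaw 0.0368 tilt [ 1.e-04 -0.e+00 -1.e+00] F [-0.32  0.11  0.2 ] w 0.0716 q [ 0.15  0.18 -0.9   1.81  0.15  1.22 -2.33]
```

View pics/s24c.png

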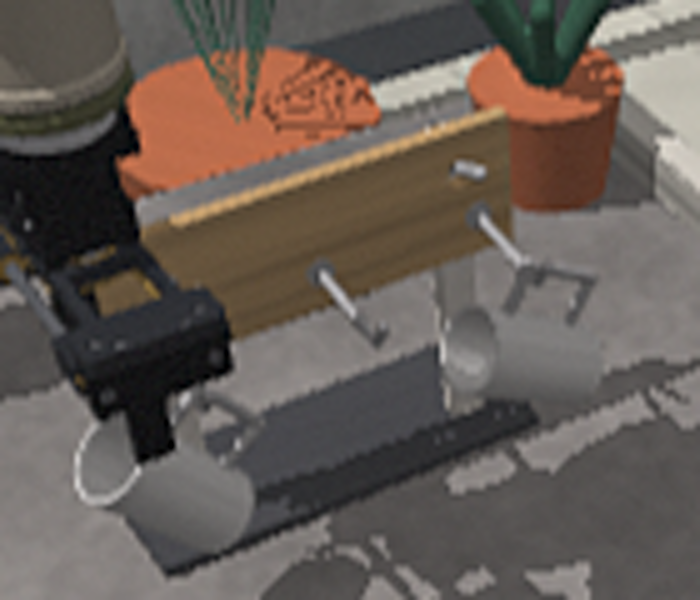

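View pics/w24.png

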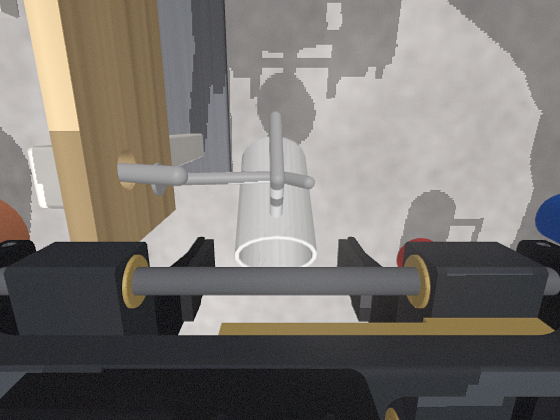

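The second mug hangs on hook 1 (side crop (170,480)) and the first on hook 3 (520,350); the fingers are free. Backing up and away, then checking.

Call:
move_arm([
  [0,0,-0.01,0],
  [0,0,-0.03,0],
  [0,0,-0.06,0],
  [0,0,-0.09,0],
  [0,0,-0.12,0],
  [0,0,-0.14,0],
  [0.03,0.04,-0.14,0],
  [0.06,0.08,-0.14,0],
  [0.09,0.12,-0.14,0],
  [0.12,0.16,-0.14,0],
  [0.15,0.2,-0.14,0],
  [0.15,0.24,-0.14,0],
  [0.15,0.28,-0.14,0],
  [0.15,0.32,-0.14,0],
  [0.15,0.36,-0.14,0],
  [0.15,0.36,-0.14,0],
  [0.15,0.36,-0.14,0],
  [0.15,0.36,-0.14,0],
  [0.15,0.36,-0.14,0],
  [0.15,0.36,-0.14,0],
])

```text
time: 38.15
ee_pos: [0.5775, -0.0748, 0.3155]
eef_rot: [1.0, 0.019, 0.0, -0.0]
ft_force: [-0.7, 0.7, 0.2]
width: 0.0718
```

```bash
python3 - <<'E'
from h import *
goal()
p,d,W,c=cloud("side","s25")
cv2.imwrite('pics/s25c.png',cv2.resize(p[60:180,150:290,::-1],None,fx=5,fy=5,interpolation=cv2.INTER_CUBIC))
x,y,z=W[...,0],W[...,1],W[...,2];hsv=cv2.cvtColor(p,cv2.COLOR_RGB2HSV)
m=(hsv[...,1]>50)&(hsv[...,0]<28)&(hsv[...,0]>8)&(y>.3)&(y<.38)&(z>.12)&(z<.26)&(abs(x-.56)<.16);q=W[m];print('side rail',q.min(0),q.max(0),np.polyfit(q[:,0]-.56,q[:,1],1))
g=(hsv[...,1]<60)&(y>.2)&(y<.335)&(x>.35)&(x<.75)&(z>.03)&(z<.2)
n,l,st,ce=cv2.connectedComponentsWithStats(g.astype(np.uint8))
for i in range(1,n):
    if st[i,4]>30: q=W[l==i];print(ce[i].round(),st[i,4],q.min(0).round(3),q.max(0).round(3))
cloud("top","t25")
E
```

```text
t 38.15 tcp [ 0.5775 -0.0748  0.3155] yaw 0.0387 tilt [ 3.e-04  0.e+00 -1.e+00] F [-0.69  0.72  0.19] w 0.0718 q [ 0.58  0.27 -0.65  1.4   0.16  1.53 -1.6 ]
side rail [0.42750122 0.31102158 0.14179895] [0.69937815 0.37991642 0.23638677] [0.03514169 0.34877697]
[254. 129.] 606 [0.614 0.253 0.064] [0.717 0.334 0.182]
[221. 124.] 47 [0.561 0.262 0.162] [0.568 0.333 0.185]
[189. 154.] 766 [0.391 0.247 0.067] [0.498 0.335 0.183]
```

View pics/s25c.png

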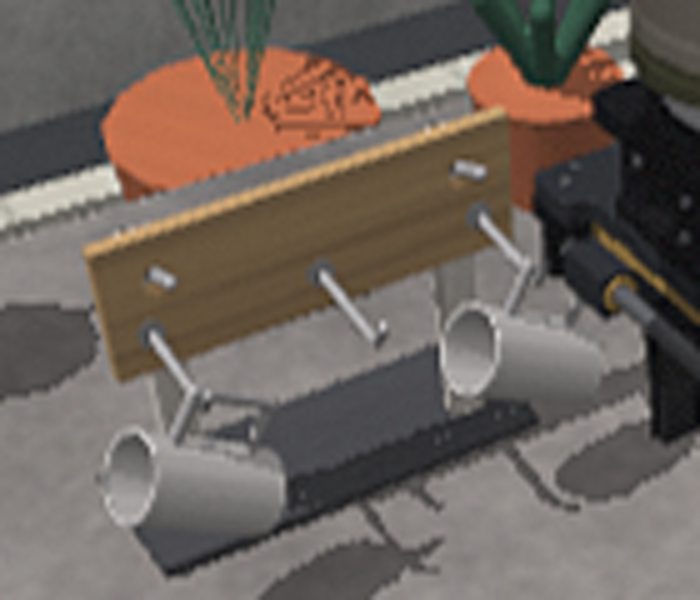

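View pics/t25.png

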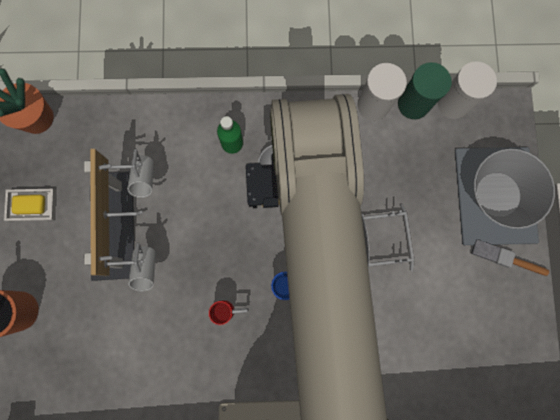

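Both mugs hang by their handles at side crop (200,480) and (525,350). The rail is flat against the posts, with its front measured at y 0.349. Letting the swing die down, then one last look.

Call:
move_arm([
  [0,0,0,0],
  [0,0,0,0],
  [0,0,0,0],
  [0,0,0,0],
  [0,0,0,0],
  [0,0,0,0],
  [0,0,0,0],
  [0,0,0,0],
  [0,0,0,0],
  [0,0,0,0],
  [0,0,0,0],
  [0,0,0,0],
  [0,0,0,0],
  [0,0,0,0],
  [0,0,0,0],
  [0,0,0,0],
  [0,0,0,0],
  [0,0,0,0],
  [0,0,0,0],
  [0,0,0,0],
])

```text
time: 40.25
ee_pos: [0.5774, -0.076, 0.3153]
eef_rot: [1.0, 0.018, 0.0, 0.0]
ft_force: [-0.4, -0.5, 0.4]
width: 0.0719
```

Call:
move_arm([
  [0,0.05,0,0],
  [0,0.1,0,0],
  [0,0.15,0,0],
  [0,0.2,0,0],
  [0,0.2,0,0],
  [0,0.2,0,0],
  [0,0.2,0,0],
  [0,0.2,0,0],
  [0,0.2,0,0],
  [0,0.2,0,0],
  [0,0.2,0,0],
  [0,0.2,0,0],
  [0,0.2,0,0],
  [0,0.2,0,0],
  [0,0.2,0,0],
  [0,0.2,0,0],
  [0,0.2,0,0],
  [0,0.2,0,0],
  [0,0.2,0,0],
  [0,0.2,0,0],
])

```text
time: 42.25
ee_pos: [0.5848, -0.2759, 0.3153]
eef_rot: [1.0, 0.018, 0.0, 0.0]
ft_force: [0.5, 0.9, 0.5]
width: 0.0717
```

```bash
python3 - <<'E'
from h import *
goal()
for k in range(2):
    p,d,W,c=cloud("side","s26")
    x,y,z=W[...,0],W[...,1],W[...,2];hsv=cv2.cvtColor(p,cv2.COLOR_RGB2HSV)
    g=(hsv[...,1]<60)&(y>.2)&(y<.335)&(x>.35)&(x<.75)&(z>.03)&(z<.2)
    n,l,st,ce=cv2.connectedComponentsWithStats(g.astype(np.uint8))
    for i in range(1,n):
        if st[i,4]>30: q=W[l==i];print(ce[i].round(),st[i,4],q.min(0).round(3),q.max(0).round(3))
    for _ in range(4): imaging.camera("top")
E
```

```text
t 42.25 tcp [ 0.5848 -0.2759  0.3153] yaw 0.0368 tilt [ 0.e+00 -1.e-04 -1.e+00] F [0.48 0.94 0.53] w 0.0717 q [ 0.75  0.4  -0.55  1.22  0.21  1.57 -1.29]
[254. 128.] 646 [0.614 0.253 0.064] [0.718 0.335 0.186]
[221. 124.] 46 [0.561 0.262 0.161] [0.569 0.335 0.182]
[190. 154.] 771 [0.395 0.244 0.071] [0.501 0.334 0.183]
[254. 128.] 640 [0.613 0.253 0.065] [0.719 0.335 0.185]
[221. 124.] 47 [0.56  0.262 0.162] [0.569 0.335 0.182]
[190. 154.] 774 [0.395 0.246 0.072] [0.501 0.334 0.185]
```

View pics/s26.png

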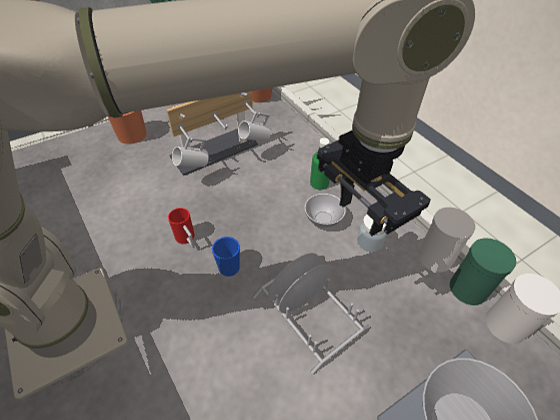

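The mugs are at rest on the rail at (190,154) and (254,128), the gripper is clear of everything, and the other items are where they were. Handing in.

```bash
python3 -c "
from bench import r
print(r.close_job())"
```

```text
the job is handed in; nothing more can be done
None
```

I hung the rail on both pins, back against the posts, and hung the two steel mugs that were present on hooks 3 and 1. The job was handed in at about 43 s, and the hand-in reports no verdict.

- **Rail:** in the last checks its front was at y 0.349 m, where about 0.3495 m was expected. Its slope of 0.035 rad matches the bracket, and both pins show through the holes.
- **Mugs:** both hang by their handles and did not move between two looks 0.25 s apart. Their lowest points are about 0.065 m and 0.072 m above the sill. I judged the hanging from the pictures and these extents, and did not measure the loop-to-hook distances directly.
- **The knock:** the second mug was pushed about 3 cm aside before I reached it. I caught this in the wrist camera and re-measured before gripping it.
- **Everything else:** the red look-alike, plates, bowl, cup, bottle and jar were not touched and look unmoved in the last picture. The gripper was clear of everything at hand-in, and no check failed.

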